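# Set the worktop straight after breakfast

### The arm

A 6-joint arm with a two-finger parallel gripper is mounted at the origin on the work surface. World frame = base frame: x ahead of the robot, y to its left, z up, the work surface at z = 0. Lengths are in m, angles in degrees, forces in N, time in s.
With the tool pointing down it reaches from about 0.375 to 0.9 m from the base axis. Payload 3.1 kg.
Tool frame: the origin (TCP) lies at the very end of the fingers, on their centre line; the grasp point (between the pads) lies 19 mm behind it; z points along the fingers, y is the line along which they close (so a half turn about z gives the same grasp; the last joint's range is limited). The gripper opens to 87 mm and grips with 3 to 60 N. Pads are 19 mm wide; open, the fingers measure 117 mm over their backs; the gripper's body (75 mm by 190 mm) begins 51 mm behind the grasp point.
Start: joints at [60.189, 30.224, 82.088, -0, 67.689, -10.227], TCP at [0.209, 0.589, 0.223] pointing down, gripper open.
Joint ranges: [-176.69, 176.69], [-43.24, 126.21], [12.49, 139.97], [-82, 262], [0, 151.66], [-163.58, 163.58]. Speed limits (degrees/s): [159.86, 159.86, 180, 180, 180, 180].

### API

Orientations are given as a 3x3 rotation matrix whose columns are the frame's x, y, z axes.
In Python, from rig import readout, viewer, ticket gives the robot as it stands.
- The arm moves only by the tool send_rows, never from a script. Its argument "moves" is a list of rows, each a list of 6 numbers: the shift along the tool's x, y, z in units of 250 mm (1.0 is 250 mm), then the turn, a rotation vector about the tool's x, y, z in units of 90 degrees (1.0 is 90 degrees). A call has 1 to 12 rows; each row is the pose to reach, as a shift and turn from the pose commanded when the call began, along the tool's axes at that moment; what a row does not reach only later rows make up. A row lasts 1/10 s, in which the tool goes at most 50 mm and 8.59 degrees, less where a joint would pass 70% of its speed; a pose out of reach is approached as far as the arm can. A call with a number of a shift or a turn outside -1 to 1 is refused whole. A call with a gripper value outside its range is refused whole. "grip" is the opening, from 0 (shut) to 1 (fully open), set as the call begins (left out, the last holds). The fingers move at their own pace and stop on an object; the grip force is fixed at half the most. Time passes only in rows, so rows that repeat a pose let the fingers close. It gives the time, the measured TCP pose, the force, the opening and the grip force at its end, in the units of the state.
- readout.read_state(): the state, without advancing time (a new reading comes with each control period).
- viewer.capture(name): name is "side" or "top" or "wrist"; returns (picture, depth): 400x640x3 uint8, red, green, blue; 400x640 float32, m along the optical axis (not along the pixel's ray), 0 where there is no reading.
- viewer.camera_info(name): a dict with "fx", "fy", "cx", "cy" (pixels), "distortion" ([k1, k2, p1, p2, k3] as OpenCV has them; the pictures are not rectified), "R" (3x3) and "t" (3): a world point X has camera coordinates R X + t; the wrist camera has in their place "tool_from_camera" (4x4, takes a point from camera to tool coordinates, whose origin is the TCP and whose axes are the flange's). Camera axes: x right, y down, z forward; pixel columns grow to the right and rows downward; lengths in m; the calibration is good to about 2 mm. A picture is of the moment at which its call begins: read the wrist's pose just before it. camera_info takes no time and is no camera call.
- ticket.hand_in(): hands the job in; it is judged then, once.
The state is a dict: "time_s": time; "joint_positions": joint angles; "qvel": joint speeds; "tau": joint torques, N m; "position": TCP position; "tcp_rot": TCP orientation; "force": force on the tool from outside, world axes, zero at the start; "moment": the same for the moment, N m; "opening": opening from 0.0 (shut) to 1.0 (fully open); "grasp_force": force on a finger pad.
Only numpy, scipy, OpenCV 4.12 (cv2) and the standard library are available. Lean on these libraries where they do the work, as an engineer would, in place of code of your own. Each camera call takes 0.05 s, during which the arm holds its last target. There are 200 camera calls.

### The job

Some amber sauce bottles have been knocked over: stand every one of them upright on the thin wooden board at the back. Pull the cutlery drawer of the little wooden chest well open, put the steel tongs and the wooden turner in it, and push the drawer fully shut. Leave the cups, tawa, rolling pin, sugar bowl and jar where they are.

Things in the scene. Friction and masses are not known exactly. Their poses are not given: they have to be found in the camera images.
- bottle1: Amber sauce bottle, one of three alike (2 or 3 present), lying on a flat side. Body 54 x 54 mm square, 95 mm high, paper band; round neck 26 mm and black cap 32 mm across; 142 mm tall, 250 g. Origin on its axis 50 mm above the foot, near its balance point (body top at own z +45, cap top +92 mm). Own z points from foot to cap; x, y square to the sides.
- bottle2: Amber sauce bottle, one of three alike (2 or 3 present), lying on a flat side. Body 54 x 54 mm square, 95 mm high, paper band; round neck 26 mm and black cap 32 mm across; 142 mm tall, 250 g. Origin on its axis 50 mm above the foot, near its balance point (body top at own z +45, cap top +92 mm). Own z points from foot to cap; x, y square to the sides.
- bottle3: Amber sauce bottle, one of three alike (2 or 3 present), lying on a flat side. Body 54 x 54 mm square, 95 mm high, paper band; round neck 26 mm and black cap 32 mm across; 142 mm tall, 250 g. Origin on its axis 50 mm above the foot, near its balance point (body top at own z +45, cap top +92 mm). Own z points from foot to cap; x, y square to the sides.
- tongs: Rigid steel tongs (they do not flex), 155 mm long, 20 mm high, two bars in a narrow V: 19 mm wide at the closed end, 28 mm over both bars in the middle, 44 mm over the tips; 120 g. Lies flat on the worktop. Origin at mid-length on the underside, own x along its length towards the tips, z up.
- turner: Dark wooden turner, 160 mm long: handle bar 20 mm wide, 15 mm thick, from own x = -80 to +25 mm, then a flat square blade 56 mm wide, 6 mm thick, from x = +24 to +80 mm; 100 g. Lies flat on the worktop. Origin under the middle of its length, on the underside of the handle, own x along its length towards the blade, z up.
- board: Fixed thin wooden board where the bottles have to stand, 110 mm (own x) by 360 mm (own y), 6 mm thick. Origin at the centre of its underside.
- board_top (a point): Centre of the board's top face, axes as the board.
- chest: Fixed wooden cutlery chest on the worktop, 250 mm deep (own x), 340 mm wide (own y), 100 mm high, with one drawer in its front. Origin at the centre of its underside; the drawer front faces own -x and the drawer slides out to own -x, roughly towards the robot.
- chest_drawer0 (a joint): How far the drawer is pulled out, in m: 0 fully shut, 0.174 the stop; starts 0.02 to 0.06 out. It slides with about 1 N of friction and stays where left.
- chest_drawer0_handle (a point): Middle of the drawer's bar handle, moves with the drawer: a level round steel bar 11 mm thick, 120 mm long along the chest's y, its axis 35 mm in front of the drawer front, 62 mm above the worktop (38 mm below the chest's top). Axes as the chest.
- drawer_floor (a point): Centre of the drawer's inner floor, moves with the drawer, 22 mm above the worktop; axes as the chest. The inside is 205 mm (x) by 298 mm (y), side walls 56 mm above the floor, the front panel 65 mm above the floor. Only the part pulled out of the chest is open from above: 170 mm of the inside in x when fully out, from own x = -102 mm at the front.
- cup1: Blue enamel cup with a handle, upright, 78 mm across, 70 mm high, to be left alone. Origin under its centre, z up.
- cup2: Another blue enamel cup of the same size, to be left alone. Origin under its centre, z up.
- tawa: Round aluminium tawa, 236 mm across, 14 mm high, with a black handle; to be left alone. Origin under its centre.
- rolling_pin: Wooden rolling pin, 290 mm long, 42 mm thick, lying; to be left alone. Origin under its middle, x along it.
- sugar_bowl: White sugar bowl, 84 mm across, 55 mm high; to be left alone. Origin under its centre.
- jar: Jar 70 mm across, 100 mm high, upright; to be left alone. Origin under its centre.
There are look-alikes about, which are no part of the job. Leave any red look-alike of the bottle2 alone.

How it is judged (in metres and radians):
On the way, in this order (a step that is already met when the one before it is completed fails the run):
1. the drawer is pulled well open (more than 130 mm) (value of joint chest_drawer0 above 0.13 m), for 0.2 s.
2. tongs and turner both lie in the drawer (x of tongs in the frame of drawer_floor between -0.108 and 0.108 m and y of tongs in the frame of drawer_floor between -0.15 and 0.15 m and z of tongs in the frame of drawer_floor between -0.01 and 0.055 m and x of turner in the frame of drawer_floor between -0.108 and 0.108 m and y of turner in the frame of drawer_floor between -0.15 and 0.15 m and z of turner in the frame of drawer_floor between -0.01 and 0.055 m), for 0.2 s.
At the end, for the whole second after the job is handed in: Every bottle present stands upright (within 0.1 rad) and at rest on the board, its axis over the board (5 mm over the edge at most); the tongs and the turner lie in the drawer; the drawer is shut to within 8 mm; nothing is held (all of step 2 and value of joint chest_drawer0 below 0.008 m and angle between each of bottle1, bottle2, bottle3's own z axis and vertical below 0.1 rad and linear speed of each of bottle1, bottle2, bottle3 below 0.02 m/s and x of bottle1 in the frame of board_top between -0.06 and 0.06 m and y of bottle1 in the frame of board_top between -0.185 and 0.185 m and z of bottle1 in the frame of board_top between 0.044 and 0.056 m and x of bottle2 in the frame of board_top between -0.06 and 0.06 m and y of bottle2 in the frame of board_top between -0.185 and 0.185 m and z of bottle2 in the frame of board_top between 0.044 and 0.056 m and x of bottle3 in the frame of board_top between -0.06 and 0.06 m and y of bottle3 in the frame of board_top between -0.185 and 0.185 m and z of bottle3 in the frame of board_top between 0.044 and 0.056 m); the robot touches nothing.
It fails at once if a cup is shoved more than 40 mm or tipped over (distance of any of cup1, cup2 from where it was at the start of the episode above 0.04 m or angle between any of cup1, cup2's own z axis and vertical above 0.5 rad).
It fails at once if the tawa or rolling pin is shoved more than 40 mm or tipped over (distance of any of tawa, rolling_pin from where it was at the start of the episode above 0.04 m or angle between any of tawa, rolling_pin's own z axis and vertical above 0.5 rad).
It fails at once if the sugar bowl or jar is shoved more than 40 mm or tipped over (distance of any of sugar_bowl, jar from where it was at the start of the episode above 0.04 m or angle between any of sugar_bowl, jar's own z axis and vertical above 0.5 rad).
Of bottle1, bottle2, bottle3 only 2 to 3 are there at a start; the rules pass over those that are not, and their reading is None.
At some moment in a run one of tongs, turner may be knocked a few centimetres aside while the robot is not near it.
Once in a run the grip may slacken for a moment while it holds something.
It also fails if it takes over 210 s, if anything falls off the work surface, if the arm or the gripper's body presses on something with over 40 N, if the wrist force passes 120 N, or if a joint passes its speed limit or range.

## Working session

There is one attempt and no reset: what is moved stays moved. The work goes in short steps, Python scripts to look and compute and a tool call to move; the robot and the scene stay as the last step left them, time stands still between calls to the robot, and variables do not carry over. Pictures are saved under pics/ and viewed, at most 14 in all, crops included, and the job is handed in when it is done.

Besides the shell and the picture viewer there is one more tool, called after ">>>" by a JSON object that holds its "method" and its "body", one argument or row to a line. send_rows: Moves the arm, as the interface text tells. Shifts and turns lie within -1 to 1; 1 stands for 250 mm of shift or 90 degrees of turn. Its arguments: {"type":"object","properties":{"moves":{"type":"array"},"grip":{"type":"number"}},"required":["moves"]}

```bash
ls; mkdir -p pics; cat > h.py <<'E'
import numpy as np, cv2
from rig import readout, viewer, ticket
def cap(n,save=None):
    s=readout.read_state(); im,d=viewer.capture(n); c=viewer.camera_info(n)
    if save: cv2.imwrite('pics/'+save+'.png',im[:,:,::-1])
    return s,im,d,c
def cloud(s,d,c):
    K=np.array([[c['fx'],0,c['cx']],[0,c['fy'],c['cy']],[0,0,1.]])
    v,u=np.mgrid[0:d.shape[0],0:d.shape[1]]
    p=cv2.undistortPoints(np.stack([u,v],-1).reshape(-1,1,2).astype(float),K,np.array(c['distortion'],float)).reshape(d.shape+(2,))
    P=np.concatenate([p,np.ones(d.shape+(1,))],-1)*d[...,None]
    if 'R' in c: W=(P-np.array(c['t']).ravel())@np.array(c['R'])
    else:
        T=np.array(c['tool_from_camera']); P=P@T[:3,:3].T+T[:3,3]
        W=P@np.array(s['tcp_rot']).T+np.array(s['position'])
    W[d<=0]=np.nan
    return W
E
python3 - <<'E'
from h import *
for n in('top','side'):
    s,im,d,c=cap(n,n+'0'); W=cloud(s,d,c); np.savez(n+'0.npz',im=im,W=W)
    print(n,np.linalg.inv(c['R'])@-np.array(c['t']).ravel(),c['fx'])
print(s); print(viewer.camera_info('wrist'))
E
```

```text
pics
top [ 0.30857282 -0.01783443  1.37367051] 392.9689210011696
side [ 0.34525849 -1.18641287  1.30358908] 482.8036587646377
{'time_s': 0.05, 'joint_positions': array([ 6.01888663e+01,  3.02793280e+01,  8.21563146e+01, -4.15703018e-03,
        6.76894977e+01, -1.02258802e+01]), 'qvel': array([-0.08542735, -0.03710774, -0.09729852,  0.08330615, -0.00277082,
       -0.01100337]), 'tau': array([-2.60201177e-04, -4.41368079e+01, -1.77341563e+01,  6.35294057e-02,
        5.34210925e-02, -5.88961302e-05]), 'position': array([0.20911013, 0.58819715, 0.22156816]), 'tcp_rot': array([[-9.42152850e-01,  3.35181967e-01, -1.02757252e-03],
       [ 3.35183388e-01,  9.42150931e-01, -1.92845116e-03],
       [ 3.21746355e-04, -2.16132100e-03, -9.99997613e-01]]), 'force': array([-0.03476821,  0.54917874, -0.4830664 ]), 'moment': array([-0.01416933,  0.03843238,  0.00699751]), 'grasp_force': 0.0, 'opening': 0.9995465316100879}
{'fx': 296.0951546631336, 'fy': 296.0951546631336, 'cx': 321.1102055977457, 'cy': 194.14123521672138, 'distortion': array([-0.03728206,  0.        ,  0.        ,  0.        ,  0.        ]), 'tool_from_camera': array([[-1.11265393e-03, -9.58775040e-01, -2.84164009e-01,
         7.87396552e-02],
       [ 9.99999360e-01, -1.12452178e-03, -1.21372874e-04,
         5.28964135e-04],
       [-2.03179334e-04, -2.84163962e-01,  9.58775678e-01,
        -1.63035591e-01],
       [ 0.00000000e+00,  0.00000000e+00,  0.00000000e+00,
         1.00000000e+00]])}
```

View pics/top0.png

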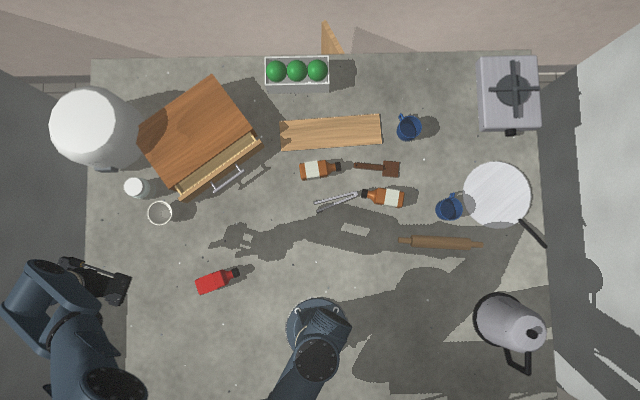

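View pics/side0.png

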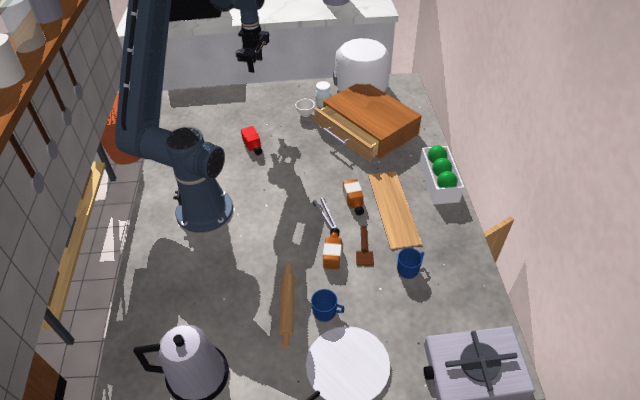

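The top view shows two amber bottles, at (315,169) with its cap right and (387,197) with its cap left. The turner is at (378,167) with its blade right and the tongs at (340,199). The board is at (332,132), the chest at (200,135), and the red decoy at (215,280). The drawer is slightly open. Next I'll measure.

```bash
cat > m.py <<'E'
from h import *
f=np.load('top0.npz'); im,W=f['im'],f['W']
hsv=cv2.cvtColor(im,cv2.COLOR_RGB2HSV)
def rect(name,box,zlo,zhi,extra=None):
    u0,u1,v0,v1=box; m=np.zeros(W.shape[:2],bool); m[v0:v1,u0:u1]=1
    m&=(W[...,2]>zlo)&(W[...,2]<zhi)
    if extra is not None: m&=extra
    n,l,st,_=cv2.connectedComponentsWithStats(m.astype(np.uint8)); m=l==1+np.argmax(st[1:,4])
    P=W[m]; r=cv2.minAreaRect((P[:,:2]*1000).astype(np.float32))
    print(name,m.sum(),'c',np.round(r[0],1),'size',np.round(r[1],1),'z med/max',np.round(np.nanmedian(P[:,2]),4),np.round(P[:,2].max(),4)); print('   corners',np.round(cv2.boxPoints(r)).tolist())
    return P
rect('b1',(295,348,155,185),.015,.08)
rect('b2',(362,410,182,214),.015,.08)
rect('b1body',(295,348,155,185),.045,.08)
rect('b2body',(362,410,182,214),.045,.08)
rect('turner',(350,405,155,182),.003,.03)
rect('tongs',(308,368,185,216),.007,.03)
rect('board',(275,388,108,155),.003,.02)
rect('chesttop',(130,265,70,200),.09,.12)
rect('handle',(200,260,155,195),.045,.075)
rect('cup1',(390,428,105,145),.03,.09)
rect('cup2',(433,466,185,225),.03,.09)
rect('bowl',(145,175,200,225),.02,.09)
rect('jar',(120,152,172,200),.05,.12)
rect('pin',(395,485,230,252),.02,.06)
E
python3 m.py
python3 - <<'E'
import cv2
im=cv2.imread('pics/top0.png')[100:230,180:440]
cv2.imwrite('pics/crop0.png',cv2.resize(im,None,fx=3,fy=3,interpolation=cv2.INTER_CUBIC))
E
```

```text
b1 597 c [542.9 -23.9] size [ 56.3 141.4] z med/max 0.0514 0.0612
   corners [[507.0, 43.0], [523.0, -97.0], [579.0, -91.0], [563.0, 49.0]]
b2 607 c [ 443.4 -234.1] size [141.5  55.2] z med/max 0.0515 0.0614
   corners [[402.0, -298.0], [457.0, -309.0], [484.0, -170.0], [430.0, -159.0]]
b1body 454 c [541.2  -6. ] size [ 55.9 105.4] z med/max 0.0528 0.0612
   corners [[508.0, 43.0], [519.0, -61.0], [575.0, -55.0], [563.0, 49.0]]
b2body 456 c [ 440.3 -251.9] size [105.6  55. ] z med/max 0.0528 0.0614
   corners [[403.0, -298.0], [456.0, -309.0], [478.0, -206.0], [424.0, -195.0]]
turner 367 c [ 557.5 -227.8] size [164.4  62.9] z med/max 0.0081 0.0203
   corners [[504.0, -297.0], [564.0, -316.0], [611.0, -158.0], [551.0, -140.0]]
tongs 241 c [433.8 -78.2] size [ 42.9 157.4] z med/max 0.0181 0.0261
   corners [[392.0, -8.0], [434.0, -160.0], [475.0, -149.0], [434.0, 3.0]]
board 2321 c [678.9 -65.8] size [122.5 367.9] z med/max 0.0057 0.0154
   corners [[606.0, 114.0], [630.0, -253.0], [752.0, -245.0], [728.0, 122.0]]
chesttop 7241 c [689.7 436.7] size [308.6 373.7] z med/max 0.0989 0.1197
[... 249 characters left out ...]
size [81.6 79. ] z med/max 0.0553 0.0751
   corners [[627.0, -357.0], [702.0, -381.0], [727.0, -303.0], [652.0, -279.0]]
cup2 242 c [ 396.2 -457.9] size [75.2 82.7] z med/max 0.0558 0.0774
   corners [[342.0, -445.0], [388.0, -513.0], [451.0, -471.0], [404.0, -403.0]]
bowl 295 c [403.7 517.5] size [81.6 77.8] z med/max 0.0424 0.0611
   corners [[364.0, 477.0], [442.0, 476.0], [443.0, 558.0], [366.0, 559.0]]
jar 436 c [487.9 584.2] size [65.6 64.3] z med/max 0.0973 0.1067
   corners [[442.0, 591.0], [480.0, 539.0], [533.0, 578.0], [496.0, 630.0]]
pin 861 c [ 283.2 -427.7] size [288.5  41.7] z med/max 0.0355 0.0502
   corners [[250.0, -570.0], [292.0, -573.0], [316.0, -286.0], [275.0, -282.0]]
```

View pics/crop0.png

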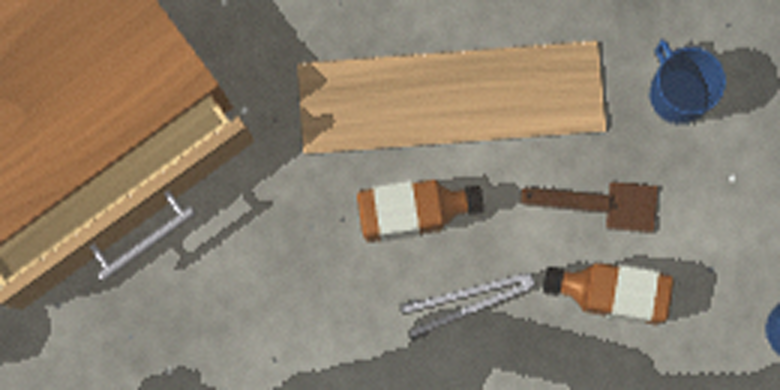

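```bash
cat > m2.py <<'E'
from m import *
print('-----')
m=(W[...,2]>.094)&(W[...,2]<.106); m[:, :130]=0; m[:,265:]=0; m[:70]=0; m[200:]=0
m=cv2.morphologyEx(m.astype(np.uint8),cv2.MORPH_OPEN,np.ones((7,7)))
n,l,st,_=cv2.connectedComponentsWithStats(m); m=l==1+np.argmax(st[1:,4])
c,_=cv2.findContours(m.astype(np.uint8),0,cv2.CHAIN_APPROX_NONE)
P=W[m]; r=cv2.minAreaRect((P[:,:2]*1000).astype(np.float32)); print(r)
cn=c[0][:,0]; ap=cv2.approxPolyDP(c[0],6,True)[:,0]; print([(p.tolist(),np.round(W[p[1],p[0]],3).tolist()) for p in ap])
for yaw in np.arange(33,39,.5):
    t=np.radians(yaw); R=np.array([[np.cos(t),np.sin(t)],[-np.sin(t),np.cos(t)]]); Q=P[:,:2]@R.T
    print(yaw,np.round(np.percentile(Q,[1,99],0)*1000).tolist(),np.round(np.ptp(np.percentile(Q,[1,99],0),0)*1000))
# handle: line through bright bar pixels
hm=np.zeros(m.shape,bool); hm[160:200,200:262]=1
hm&=(W[...,2]>.052)&(W[...,2]<.074)&(hsv[...,1]<60)&(hsv[...,2]>110)
v,u=np.nonzero(hm); H=W[hm]; print(len(H),np.median(H,0)); l=cv2.fitLine((H[:,:2]).astype(np.float32),cv2.DIST_HUBER,0,.005,.001).ravel()
print(l,np.degrees(np.arctan2(l[0],-l[1])),H.min(0),H.max(0))
np.set_printoptions(suppress=True)
E
python3 m2.py | sed -n '/-----/,$p'
```

```text
-----
((671.6557006835938, 402.7691650390625), (235.531005859375, 339.28106689453125), 35.41093444824219)
[([219, 86], [0.821, 0.308, 0.097]), ([192, 87], [0.819, 0.398, 0.098]), ([171, 110], [0.74, 0.466, 0.101]), ([173, 119], [0.71, 0.46, 0.1]), ([154, 114], [0.727, 0.522, 0.103]), ([142, 136], [0.654, 0.561, 0.101]), ([154, 134], [0.66, 0.522, 0.1]), ([146, 146], [0.622, 0.549, 0.096]), ([153, 147], [0.617, 0.525, 0.099]), ([156, 171], [0.537, 0.514, 0.098]), ([169, 173], [0.529, 0.471, 0.1]), ([163, 181], [0.503, 0.49, 0.099]), ([173, 181], [0.503, 0.458, 0.097]), ([177, 167], [0.549, 0.445, 0.099]), ([204, 163], [0.56, 0.357, 0.097]), ([201, 148], [0.61, 0.366, 0.101]), ([225, 148], [0.609, 0.288, 0.098]), ([225, 138], [0.642, 0.287, 0.101]), ([212, 135], [0.653, 0.33, 0.102]), ([223, 133], [0.66, 0.295, 0.097]), ([209, 117], [0.715, 0.341, 0.097]), ([225, 109], [0.741, 0.288, 0.098]), ([233, 117], [0.714, 0.262, 0.096]), ([225, 134], [0.656, 0.288, 0.099]), ([248, 129], [0.671, 0.212, 0.099])]
33.0 [[673.0, -192.0], [892.0, 130.0]] [219. 322.]
33.5 [[673.0, -198.0], [892.0, 124.0]] [219. 323.]
34.0 [[673.0, -205.0], [891.0, 118.0]] [219. 323.]
34.5 [[672.0, -212.0], [891.0, 111.0]] [218. 323.]
35.0 [[672.0, -218.0], [890.0, 104.0]] [218. 323.]
35.5 [[671.0, -225.0], [889.0, 98.0]] [218. 323.]
36.0 [[671.0, -232.0], [888.0, 92.0]] [218. 324.]
36.5 [[670.0, -238.0], [888.0, 85.0]] [218. 324.]
37.0 [[669.0, -245.0], [887.0, 79.0]] [218. 324.]
37.5 [[668.0, -252.0], [886.0, 73.0]] [218. 324.]
38.0 [[667.0, -258.0], [886.0, 66.0]] [219. 325.]
38.5 [[666.0, -265.0], [885.0, 60.0]] [219. 325.]
124 [0.5040513  0.28507132 0.06587434]
[ 0.5811827  -0.8137731   0.49581888  0.2999373 ] 35.53377 [0.46730816 0.2348835  0.05830582] [0.56088271 0.34363161 0.07102566]
```

```bash
cat >> h.py <<'E'
from scipy.spatial.transform import Rotation as Ro
def go(*targets):
    """targets: (pos, R or None). print rows (units) relative to present pose"""
    s=readout.read_state(); p=np.array(s['position']); R=np.array(s['tcp_rot'])
    with open('log.txt','a') as f: f.write(repr((list(s['joint_positions']),p.tolist(),R.tolist()))+'\n')
    for q,T in targets:
        T=R if T is None else T
        rv=Ro.from_matrix(R.T@T).as_rotvec()
        d=R.T@(np.array(q)-p)
        print(np.round(d/.25,3).tolist()+np.round(np.degrees(rv)/90,3).tolist(),'rows>=',max(np.linalg.norm(d)/.05,np.degrees(np.linalg.norm(rv))/8.59).round(1))
def down(yaw):  # tool down, tool y at yaw deg
    t=np.radians(yaw); y=np.array([np.cos(t),np.sin(t),0]); z=np.array([0,0,-1.]); return np.stack([np.cross(y,z),y,z],1)
CY=35.4
def ch(x,y,z,yaw=CY): 
    t=np.radians(yaw); return [x*np.cos(t)-y*np.sin(t), x*np.sin(t)+y*np.cos(t), z]
E
python3 -c "
from h import *
go((ch(.577,-.0635,.15),down(35.4)),(ch(.577,-.0635,.047),down(35.4)))"
```

```text
[-1.533, -0.752, 0.288, -0.001, 0.0, 0.389] rows>= 8.7
[-1.533, -0.752, 0.7, -0.001, 0.0, 0.389] rows>= 9.2
```

>>> {"method": "send_rows", "body": {
  "moves": [
    [-0.77,-0.38,0.14,0,0,0.2],
    [-0.77,-0.38,0.14,0,0,0.2],
    [-0.77,-0.38,0.14,0,0,0.2],
    [-0.77,-0.38,0.14,0,0,0.2],
    [-0.77,-0.38,0.14,0,0,0.39],
    [-0.77,-0.38,0.14,0,0,0.39],
    [-0.77,-0.38,0.14,0,0,0.39],
    [-0.77,-0.38,0.14,0,0,0.39]
  ],
  "grip": 0.3
}}

```text
time_s: 0.9
position: [0.3587, 0.4348, 0.1873]
tcp_rot: [[-0.581, 0.814, -0.0], [0.814, 0.581, -0.0], [0.0, -0.001, -1.0]]
force: [0.6, 0.1, -0.5]
opening: 0.368
grasp_force: 0.0
```

```bash
python3 -c "
from h import *
go((ch(.577,-.0635,.15),down(35.4)))"
```

```text
[-0.841, 0.13, 0.149, -0.0, -0.0, 0.001] rows>= 4.3
```

>>> {"method": "send_rows", "body": {
  "moves": [
    [-0.4,0.065,0.075,0,0,0],
    [-0.84,0.13,0.15,0,0,0],
    [-0.84,0.13,0.15,0,0,0],
    [-0.84,0.13,0.15,0,0,0],
    [-0.84,0.13,0.15,0,0,0],
    [-0.84,0.13,0.15,0,0,0]
  ]
}}

```text
time_s: 1.5
position: [0.5081, 0.2811, 0.1495]
tcp_rot: [[-0.577, 0.817, -0.0], [0.817, 0.577, -0.0], [0.0, -0.0, -1.0]]
force: [-0.8, 0.6, -0.2]
opening: 0.295
grasp_force: 0.0
```

```bash
python3 -c "
from h import *
s,im,d,c=cap('wrist','w1'); W=cloud(s,d,c); print(s['position'])
t=np.radians(CY); Q=W.copy(); Q[...,0]=W[...,0]*np.cos(t)+W[...,1]*np.sin(t); Q[...,1]=-W[...,0]*np.sin(t)+W[...,1]*np.cos(t)
m=(Q[...,2]>.05)&(Q[...,2]<.075)&(Q[...,0]>.52)&(Q[...,0]<.605)&(abs(Q[...,1]+.063)<.058)
P=Q[m]; print(m.sum(),np.histogram(P[:,0],20)); top=P[P[:,2]>.064]; print(np.median(top,0),np.percentile(top,[5,95],0))
go((ch(.577,-.0635,.047),down(35.4)))
np.save('Q1.npy',Q)
"
```

```text
[0.50811182 0.28113845 0.14953012]
1929 (array([229, 227, 216, 258, 256, 256, 135,  36,  36,  34,  27,  33,  33,
        34,  29,  20,  17,  20,  14,  19]), array([0.57275206, 0.57436415, 0.57597623, 0.57758832, 0.57920041,
       0.58081249, 0.58242458, 0.58403666, 0.58564875, 0.58726084,
       0.58887292, 0.59048501, 0.59209709, 0.59370918, 0.59532127,
       0.59693335, 0.59854544, 0.60015752, 0.60176961, 0.6033817 ,
       0.60499378]))
[ 0.5795145  -0.05312373  0.06729748] [[ 0.57354235 -0.11309302  0.06490222]
 [ 0.59686192 -0.00699582  0.0689831 ]]
[-0.001, 0.003, 0.411, -0.001, -0.001, -0.001] rows>= 2.1
```

View pics/w1.png

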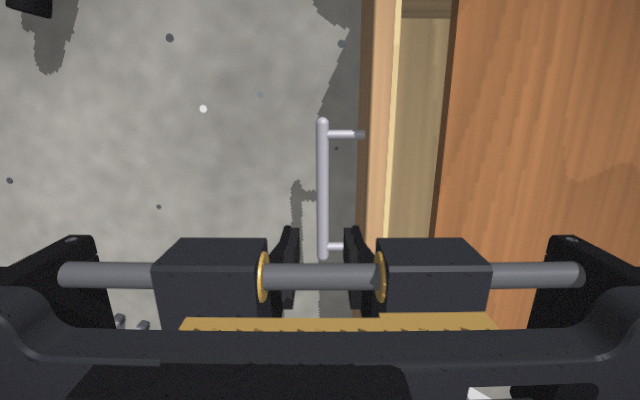

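```bash
python3 -c "
from h import *
Q=np.load('Q1.npy')
m=(Q[...,2]>.05)&(Q[...,2]<.075)&(abs(Q[...,0]-.578)<.006)
P=Q[m]; print(np.percentile(P[:,1],[0,1,5,50,95,99,100]))
# panel front face & chest front
m=(abs(Q[...,2]-.087)<.006)&(abs(Q[...,1]+.06)<.08); print(np.percentile(Q[m][:,0],[1,5,50,95,99]))
m=(abs(Q[...,2]-.1)<.005)&(abs(Q[...,1]+.03)<.05); print(np.percentile(Q[m][:,0],[1,5,50,95,99]))
"
```

```text
[-0.12446135 -0.12114544 -0.11488226 -0.05236022 -0.00056477  0.00342556
  0.00494966]
[0.61257967 0.61326417 0.62024897 0.66547207 0.66587344]
[0.66548526 0.67043409 0.73791108 0.81155952 0.82460236]
```

>>> {"method": "send_rows", "body": {
  "moves": [
    [0,0.005,0.1,0,0,0],
    [0,0.005,0.2,0,0,0],
    [0,0.005,0.3,0,0,0],
    [0,0.005,0.4,0,0,0],
    [0,0.005,0.41,0,0,0],
    [0,0.005,0.41,0,0,0]
  ]
}}

```text
time_s: 2.15
position: [0.5063, 0.2844, 0.0476]
tcp_rot: [[-0.58, 0.814, -0.002], [0.814, 0.58, -0.0], [0.001, -0.001, -1.0]]
force: [0.2, 0.4, 0.8]
opening: 0.3
grasp_force: 0.0
```

>>> {"method": "send_rows", "body": {
  "moves": [
    [0,0,0,0,0,0],
    [0,0,0,0,0,0],
    [0,0,0,0,0,0],
    [0,0,0,0,0,0]
  ],
  "grip": 0
}}

```text
time_s: 2.55
position: [0.5084, 0.2833, 0.0488]
tcp_rot: [[-0.578, 0.816, 0.002], [0.816, 0.578, 0.001], [-0.0, 0.002, -1.0]]
force: [-0.9, 0.3, 5.7]
opening: 0.117
grasp_force: 30.0
```

>>> {"method": "send_rows", "body": {
  "moves": [
    [0,-0.04,0,0,0,0],
    [0,-0.1,0,0,0,0],
    [0,-0.16,0,0,0,0],
    [0,-0.22,0,0,0,0],
    [0,-0.28,0,0,0,0],
    [0,-0.34,0,0,0,0],
    [0,-0.4,0,0,0,0],
    [0,-0.44,0,0,0,0],
    [0,-0.46,0,0,0,0],
    [0,-0.46,0,0,0,0],
    [0,-0.46,0,0,0,0]
  ]
}}

```text
time_s: 3.65
position: [0.4138, 0.216, 0.0487]
tcp_rot: [[-0.578, 0.816, 0.001], [0.816, 0.578, -0.0], [-0.001, 0.001, -1.0]]
force: [-1.8, 0.7, 11.4]
opening: 0.116
grasp_force: 30.0
```

>>> {"method": "send_rows", "body": {
  "moves": [
    [0,0,0,0,0,0],
    [0,0,0,0,0,0],
    [0,0,-0.1,0,0,0],
    [0,0,-0.25,0,0,0],
    [0,0,-0.4,0,0,0],
    [0,0,-0.6,0,0,0]
  ],
  "grip": 0.33
}}

```text
time_s: 4.25
position: [0.4123, 0.2157, 0.1975]
tcp_rot: [[-0.578, 0.816, -0.005], [0.816, 0.578, -0.001], [0.001, -0.005, -1.0]]
force: [0.6, 0.8, -0.6]
opening: 0.324
grasp_force: 0.0
```

```bash
python3 -c "
from h import *
go(([.424,.07,.2],down(15.4)),([.434,-.078,.19],down(15.4)))"
```

```text
[-0.503, -0.299, -0.009, -0.003, -0.0, 0.221] rows>= 2.9
[-1.009, -0.608, 0.031, -0.003, -0.0, 0.221] rows>= 5.9
```

>>> {"method": "send_rows", "body": {
  "moves": [
    [-0.25,-0.15,0,0,0,0.05],
    [-0.5,-0.3,0,0,0,0.1],
    [-0.7,-0.42,0.01,0,0,0.16],
    [-0.85,-0.51,0.02,0,0,0.2],
    [-1,-0.6,0.03,0,0,0.22],
    [-1,-0.6,0.03,0,0,0.22],
    [-1,-0.6,0.03,0,0,0.22],
    [-1,-0.6,0.03,0,0,0.22]
  ],
  "grip": 0.75
}}

```text
time_s: 5.05
position: [0.4354, -0.0748, 0.1896]
tcp_rot: [[-0.265, 0.964, -0.002], [0.964, 0.265, 0.001], [0.001, -0.001, -1.0]]
force: [-0.5, -0.5, -1.1]
opening: 0.748
grasp_force: 0.0
```

```bash
python3 -c "
from h import *
s,im,d,c=cap('wrist','w2'); W=cloud(s,d,c); np.savez('w2.npz',im=im,W=W);print(s['position'])
s,im,d,c=cap('top','t2'); W=cloud(s,d,c); np.savez('t2.npz',im=im,W=W)
go(([.434,-.078,.19],down(15.4)))
"
```

```text
[ 0.43539752 -0.0748289   0.18958172]
[-0.018, -0.01, -0.001, -0.001, -0.001, 0.002] rows>= 0.1
```

View pics/w2.png

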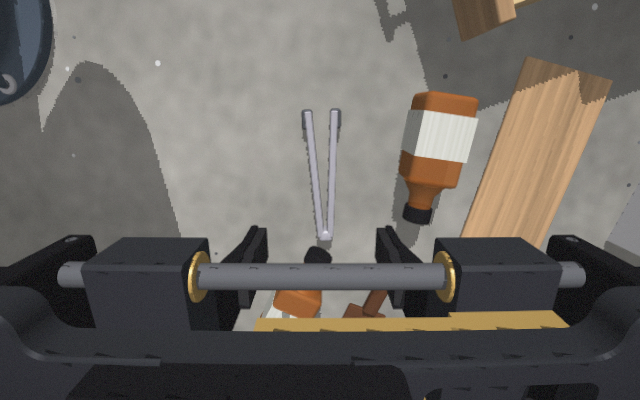

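View pics/t2.png

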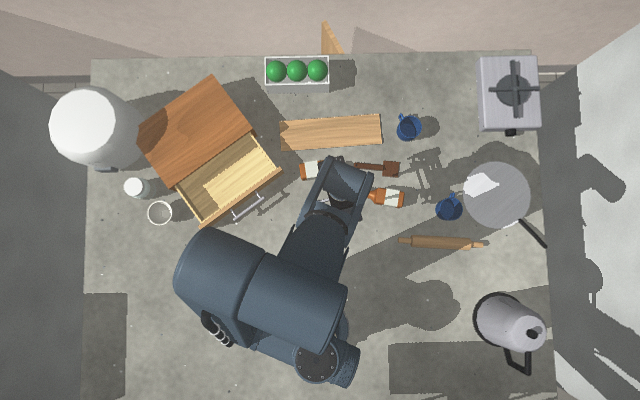

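The wrist view shows the tongs V from its tips at (308,112)/(336,112) to its apex at (325,238), with bottle 1 at (437,150). The top view shows the drawer wide open, with its floor around (235,175).

```bash
python3 -c "
from h import *
f=np.load('w2.npz'); W=f['W']
m=np.zeros(W.shape[:2],bool); m[100:248,292:352]=1; m&=(W[...,2]>.013)&(W[...,2]<.028)
P=W[m][:,:2]*1000; r=cv2.minAreaRect(P.astype(np.float32)); print(m.sum(),r,cv2.boxPoints(r).round().tolist(),np.median(W[m][:,2]))
t=np.radians(105.4); ax=np.array([np.cos(t),np.sin(t)]); s=P@ax; n=P@np.array([-ax[1],ax[0]])
for a in np.linspace(s.min(),s.max(),9)[:-1]:
  k=(s>=a)&(s<a+20); print(round(a),n[k].min().round(1),n[k].max().round(1))
f=np.load('t2.npz'); W=f['W']; t=np.radians(CY)
Q=W.copy(); Q[...,0]=W[...,0]*np.cos(t)+W[...,1]*np.sin(t); Q[...,1]=-W[...,0]*np.sin(t)+W[...,1]*np.cos(t)
for y in (-.1,-.05,0,.03):
  m=(abs(Q[...,1]-y)<.012)&(Q[...,0]>.43)&(Q[...,0]<.70); P=Q[m]
  for z0,z1 in((.01,.035),(.05,.072),(.08,.095),(.095,.11)):
    k=(P[:,2]>z0)&(P[:,2]<z1); print(y,z0,k.sum(),np.round(np.percentile(P[k,0],[3,97]),3) if k.sum() else '',end=' | ')
  print()
m=(Q[...,2]>.01)&(Q[...,2]<.035)&(abs(Q[...,0]-.57)<.03)&(abs(Q[...,1]+.06)<.2); print('floor y',np.percentile(Q[m][:,1],[1,3,97,99]),np.median(Q[m][:,2]))
"
```

```text
2018 ((437.1176452636719, -80.79741668701172), (43.650421142578125, 167.8708953857422), 15.464472770690918) [[394.0, -6.0], [438.0, -168.0], [481.0, -156.0], [436.0, 6.0]] 0.020615715752522107
-278 -413.8 -386.8
-257 -413.8 -393.1
-236 -414.8 -390.9
-215 -415.6 -388.8
-194 -415.5 -387.7
-173 -416.4 -384.7
-152 -417.2 -381.4
-131 -421.7 -378.1
-0.1 0.01 309 [0.53  0.681] | -0.1 0.05 42 [0.455 0.496] | -0.1 0.08 46 [0.495 0.694] | -0.1 0.095 77 [0.664 0.699] | 
-0.05 0.01 314 [0.53  0.679] | -0.05 0.05 34 [0.455 0.496] | -0.05 0.08 44 [0.495 0.676] | -0.05 0.095 80 [0.664 0.698] | 
0 0.01 317 [0.531 0.68 ] | 0 0.05 38 [0.457 0.515] | 0 0.08 47 [0.495 0.67 ] | 0 0.095 81 [0.664 0.699] | 
0.03 0.01 317 [0.53 0.68] | 0.03 0.05 10 [0.495 0.495] | 0.03 0.08 48 [0.495 0.689] | 0.03 0.095 79 [0.663 0.698] | 
floor y [-0.20686062 -0.20067054  0.08172264  0.08817797] 0.020948404541375514
```

```bash
python3 -c "
from h import *
go(([.437,-.0745,.03],down(16.5)),([.437,-.0745,.004],down(16.5)))"
```

```text
[-0.008, 0.006, 0.639, -0.001, -0.001, -0.011] rows>= 3.2
[-0.009, 0.007, 0.743, -0.001, -0.001, -0.011] rows>= 3.7
```

>>> {"method": "send_rows", "body": {
  "moves": [
    [0,0,0.15,0,0,-0.01],
    [-0.01,0.007,0.3,0,0,-0.01],
    [-0.01,0.007,0.45,0,0,-0.01],
    [-0.01,0.007,0.6,0,0,-0.01],
    [-0.01,0.007,0.68,0,0,-0.01],
    [-0.01,0.007,0.72,0,0,-0.01],
    [-0.01,0.007,0.74,0,0,-0.01],
    [-0.01,0.007,0.74,0,0,-0.01]
  ],
  "grip": 0.55
}}

```text
time_s: 5.95
position: [0.4387, -0.0755, 0.0052]
tcp_rot: [[-0.284, 0.959, -0.0], [0.959, 0.284, 0.0], [0.0, -0.0, -1.0]]
force: [-0.4, 0.2, -0.1]
opening: 0.55
grasp_force: 0.0
```

>>> {"method": "send_rows", "body": {
  "moves": [
    [0,0,0,0,0,0],
    [0,0,0,0,0,0],
    [0,0,0,0,0,0],
    [0,0,0,0,0,0],
    [0,0,-0.1,0,0,0],
    [0,0,-0.25,0,0,0],
    [0,0,-0.4,0,0,0],
    [0,0,-0.55,0,0,0],
    [0,0,-0.6,0,0,0],
    [0,0,-0.6,0,0,0]
  ],
  "grip": 0
}}

```text
time_s: 6.95
position: [0.4397, -0.0767, 0.1571]
tcp_rot: [[-0.282, 0.959, 0.005], [0.959, 0.283, -0.002], [-0.004, 0.004, -1.0]]
force: [-0.1, -0.3, -1.1]
opening: 0.326
grasp_force: 29.9
```

```bash
python3 -c "
from h import *
y=-.06
go((ch(.565,y,.15),down(35.4)),(ch(.565,y,.034),down(35.4)))"
```

```text
[1.3, 0.614, 0.027, 0.002, 0.003, -0.211] rows>= 7.2
[1.302, 0.612, 0.491, 0.002, 0.003, -0.211] rows>= 7.6
```

>>> {"method": "send_rows", "body": {
  "moves": [
    [0.1,0.05,0,0,0,-0.02],
    [0.25,0.12,0,0,0,-0.05],
    [0.4,0.2,0,0,0,-0.08],
    [0.55,0.27,0,0,0,-0.12],
    [0.7,0.33,0,0,0,-0.15],
    [0.8,0.38,0,0,0,-0.18],
    [0.9,0.43,0,0,0,-0.2],
    [0.97,0.46,0,0,0,-0.21],
    [0.97,0.46,0,0,0,-0.21],
    [0.97,0.46,0,0,0,-0.21]
  ]
}}

```text
time_s: 7.95
position: [0.4791, 0.1887, 0.1537]
tcp_rot: [[-0.579, 0.815, -0.003], [0.815, 0.579, -0.001], [0.001, -0.003, -1.0]]
force: [-0.0, 0.1, -1.9]
opening: 0.322
grasp_force: 29.9
```

```bash
python3 -c "
from h import *
y=-.06
go((ch(.565,y,.15),down(35.4)),(ch(.565,y,.034),down(35.4)))"
```

```text
[0.255, 0.261, 0.014, -0.002, -0.001, -0.0] rows>= 1.8
[0.255, 0.262, 0.478, -0.002, -0.001, -0.0] rows>= 3.0
```

>>> {"method": "send_rows", "body": {
  "moves": [
    [0.12,0.12,0,0,0,0],
    [0.22,0.23,0,0,0,0],
    [0.255,0.26,0.02,0,0,0],
    [0.255,0.26,0.1,0,0,0],
    [0.255,0.26,0.2,0,0,0],
    [0.255,0.26,0.3,0,0,0],
    [0.255,0.26,0.4,0,0,0],
    [0.255,0.26,0.45,0,0,0],
    [0.255,0.26,0.47,0,0,0],
    [0.255,0.26,0.47,0,0,0]
  ]
}}

```text
time_s: 8.95
position: [0.4963, 0.2778, 0.0371]
tcp_rot: [[-0.577, 0.816, -0.001], [0.816, 0.577, -0.001], [0.0, -0.001, -1.0]]
force: [1.3, -0.1, -0.7]
opening: 0.319
grasp_force: 29.9
```

>>> {"method": "send_rows", "body": {
  "moves": [
    [0,0,0,0,0,0],
    [0,0,0,0,0,0],
    [0,0,0,0,0,0],
    [0,0,-0.1,0,0,0],
    [0,0,-0.25,0,0,0],
    [0,0,-0.4,0,0,0],
    [0,0,-0.55,0,0,0],
    [0,0,-0.6,0,0,0]
  ],
  "grip": 0.48
}}

```text
time_s: 9.75
position: [0.4989, 0.2795, 0.1924]
tcp_rot: [[-0.578, 0.816, 0.009], [0.816, 0.578, 0.003], [-0.003, 0.009, -1.0]]
force: [1.0, -0.0, 0.4]
opening: 0.48
grasp_force: 0.0
```

```bash
python3 -c "
from h import *
s,im,d,c=cap('top','t3'); W=cloud(s,d,c); np.savez('t3.npz',im=im,W=W)
u0,u1,v0,v1=350,405,155,182
m=np.zeros(W.shape[:2],bool); m[v0:v1,u0:u1]=1; m&=(W[...,2]<.03)&(W[...,2]>-.03)
hsv=cv2.cvtColor(im,cv2.COLOR_RGB2HSV); k=m&(hsv[...,1]>110)&(hsv[...,2]<140)
P=W[k][:,:2]*1000; r=cv2.minAreaRect(P.astype(np.float32)); print(k.sum(),r,cv2.boxPoints(r).round().tolist())
# handle part: points y>-.235
h=P[P[:,1]>-235]; b=P[P[:,1]<-250]
print(cv2.fitLine(h.astype(np.float32),cv2.DIST_HUBER,0,.01,.01).ravel(),h.mean(0),b.mean(0),len(h),len(b),P.max(0),P.min(0))
go(([.46,.05,.19],down(15)))
"
```

```text
209 ((550.71240234375, -220.64321899414062), (155.85552978515625, 49.750038146972656), 82.12993621826172) [[515.0, -294.0], [565.0, -301.0], [586.0, -147.0], [537.0, -140.0]]
[ 9.3182683e-02  9.9564904e-01  5.5155469e+02 -2.0305026e+02] [ 551.94766782 -202.52617579] [ 539.05164683 -271.51098837] 66 124 [ 571.20652497 -143.99272336] [ 516.75352009 -299.59350519]
[-0.659, -0.658, 0.007, 0.006, 0.001, 0.226] rows>= 4.7
```

>>> {"method": "send_rows", "body": {
  "moves": [
    [-0.2,-0.15,0,0,0,0.07],
    [-0.4,-0.28,0,0,0,0.14],
    [-0.6,-0.4,0,0,0,0.21],
    [-0.8,-0.5,0,0,0,0.28],
    [-0.9,-0.6,0,0,0,0.34],
    [-1,-0.65,0,0,0,0.4],
    [-1,-0.7,0,0,0,0.46],
    [-1,-0.7,0,0,0,0.48],
    [-1,-0.7,0,0,0,0.48]
  ]
}}

```text
time_s: 10.7
position: [0.4972, -0.0271, 0.1865]
tcp_rot: [[0.139, 0.99, -0.002], [0.99, -0.139, 0.001], [0.0, -0.002, -1.0]]
force: [0.3, 0.1, -0.7]
opening: 0.481
grasp_force: 0.0
```

```bash
python3 -c "
from h import *
go(([.548,-.19,.19],down(-8)))"
```

```text
[-0.617, 0.292, -0.015, -0.002, -0.0, 0.0] rows>= 3.4
```

>>> {"method": "send_rows", "body": {
  "moves": [
    [-0.2,0.1,0,0,0,0],
    [-0.4,0.2,0,0,0,0],
    [-0.6,0.28,0,0,0,0],
    [-0.62,0.29,0,0,0,0],
    [-0.62,0.29,0,0,0,0],
    [-0.62,0.29,0,0,0,0]
  ]
}}

```text
time_s: 11.3
position: [0.5479, -0.1888, 0.1866]
tcp_rot: [[0.137, 0.991, -0.002], [0.991, -0.137, 0.002], [0.002, -0.003, -1.0]]
force: [-0.6, 0.9, -0.3]
opening: 0.485
grasp_force: 0.0
```

```bash
python3 -c "
from h import *
s,im,d,c=cap('wrist','w3'); W=cloud(s,d,c); np.savez('w3.npz',im=im,W=W);print(s['position'])
hsv=cv2.cvtColor(im,cv2.COLOR_RGB2HSV)
k=(W[...,2]>.0)&(W[...,2]<.024)&(hsv[...,1]>90)&(W[...,0]>.50)&(W[...,0]<.61)&(W[...,1]>-.31)&(W[...,1]<-.12)
P=W[k]*1000; print(k.sum(),P.min(0),P.max(0))
h=P[(P[:,2]>10)]
print(len(h),cv2.fitLine(h[:,:2].astype(np.float32),cv2.DIST_HUBER,0,.01,.01).ravel(),h.min(0),h.max(0))
"
```

```text
[ 0.54786999 -0.18878804  0.18659384]
3001 [ 515.29714755 -299.44226011    3.24508192] [ 574.80842565 -139.89825612   18.14672407]
1342 [ 1.2820181e-01  9.9174809e-01  5.5446588e+02 -1.9087444e+02] [ 539.32945734 -244.31545514   10.10592338] [ 568.55847014 -139.89825612   18.14672407]
```

View pics/w3.png

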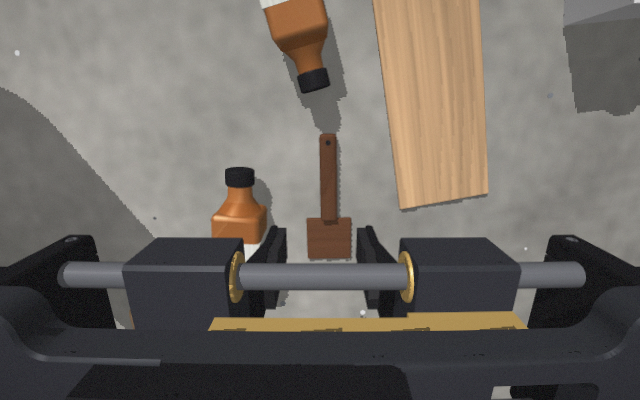

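The turner runs from its blade at (329,238) to its handle end at (328,137). Bottle 2 is beside it at (240,210), clear of the fingers.

```bash
python3 -c "
from h import *
go(([.551,-.217,.004],down(-7.4)))"
```

```text
[-0.114, 0.031, 0.731, -0.002, -0.001, -0.005] rows>= 3.7
```

>>> {"method": "send_rows", "body": {
  "moves": [
    [-0.06,0.02,0.1,0,0,-0.005],
    [-0.114,0.031,0.2,0,0,-0.005],
    [-0.114,0.031,0.35,0,0,-0.005],
    [-0.114,0.031,0.5,0,0,-0.005],
    [-0.114,0.031,0.62,0,0,-0.005],
    [-0.114,0.031,0.7,0,0,-0.005],
    [-0.114,0.031,0.73,0,0,-0.005],
    [-0.114,0.031,0.73,0,0,-0.005]
  ]
}}

```text
time_s: 12.15
position: [0.5518, -0.2173, 0.0043]
tcp_rot: [[0.127, 0.992, -0.002], [0.992, -0.127, 0.002], [0.001, -0.003, -1.0]]
force: [0.5, 0.7, 0.2]
opening: 0.482
grasp_force: 0.0
```

>>> {"method": "send_rows", "body": {
  "moves": [
    [0,0,0,0,0,0],
    [0,0,0,0,0,0],
    [0,0,0,0,0,0],
    [0,0,0,0,0,0],
    [0,0,-0.1,0,0,0],
    [0,0,-0.25,0,0,0],
    [0,0,-0.4,0,0,0],
    [0,0,-0.55,0,0,0],
    [0,0,-0.65,0,0,0],
    [0,0,-0.65,0,0,0]
  ],
  "grip": 0
}}

```text
time_s: 13.15
position: [0.5549, -0.2209, 0.172]
tcp_rot: [[0.13, 0.992, 0.008], [0.992, -0.129, -0.005], [-0.004, 0.009, -1.0]]
force: [0.8, -0.8, -0.7]
opening: 0.224
grasp_force: 30.0
```

```bash
python3 -c "
from h import *
go((ch(.622,-.065,.17),down(35.4)),(ch(.622,-.065,.045),down(35.4)))"
```

```text
[2.09, -0.314, -0.003, 0.004, 0.004, -0.476] rows>= 10.6
[2.092, -0.319, 0.497, 0.004, 0.004, -0.476] rows>= 10.9
```

>>> {"method": "send_rows", "body": {
  "moves": [
    [0.1,-0.02,0,0,0,-0.03],
    [0.22,-0.04,0,0,0,-0.07],
    [0.35,-0.06,0,0,0,-0.11],
    [0.48,-0.08,0,0,0,-0.15],
    [0.6,-0.1,0,0,0,-0.19],
    [0.72,-0.12,0,0,0,-0.23],
    [0.84,-0.14,0,0,0,-0.27],
    [0.92,-0.16,0,0,0,-0.31],
    [1,-0.16,0,0,0,-0.35],
    [1,-0.16,0,0,0,-0.4],
    [1,-0.16,0,0,0,-0.44],
    [1,-0.16,0,0,0,-0.47]
  ]
}}

```text
time_s: 14.35
position: [0.5441, 0.0341, 0.1661]
tcp_rot: [[-0.574, 0.819, -0.003], [0.819, 0.574, 0.0], [0.002, -0.002, -1.0]]
force: [0.5, 0.8, -1.4]
opening: 0.227
grasp_force: 30.0
```

```bash
python3 -c "
from h import *
go((ch(.622,-.065,.17),down(35.4)),(ch(.622,-.065,.045),down(35.4)))"
```

```text
[0.894, 0.629, -0.015, -0.001, -0.001, -0.004] rows>= 5.5
[0.893, 0.63, 0.485, -0.001, -0.001, -0.004] rows>= 6.0
```

>>> {"method": "send_rows", "body": {
  "moves": [
    [0.12,0.09,0,0,0,0],
    [0.27,0.19,-0.01,0,0,0],
    [0.42,0.3,-0.01,0,0,0],
    [0.57,0.4,-0.01,0,0,0],
    [0.72,0.5,-0.01,0,0,0],
    [0.84,0.58,-0.01,0,0,0],
    [0.89,0.63,-0.01,0,0,0],
    [0.89,0.63,-0.01,0,0,0],
    [0.89,0.63,0.1,0,0,0],
    [0.89,0.63,0.22,0,0,0],
    [0.89,0.63,0.27,0,0,0],
    [0.89,0.63,0.27,0,0,0]
  ]
}}

```text
time_s: 15.55
position: [0.5457, 0.3041, 0.0975]
tcp_rot: [[-0.57, 0.821, -0.006], [0.821, 0.57, -0.002], [0.001, -0.006, -1.0]]
force: [-0.1, -0.4, -1.4]
opening: 0.221
grasp_force: 30.0
```

```bash
python3 -c "
from h import *
go((ch(.622,-.065,.042),down(35.4)))
s,im,d,c=cap('side'); a=cv2.resize(im[60:180,280:440],None,fx=3,fy=3)
s,im,d,c=cap('wrist'); b=cv2.resize(im,None,fx=.65,fy=.65)
o=np.zeros((360,896,3),np.uint8); o[:360,:480]=a; o[:260,480:]=b[:,:416]
cv2.imwrite('pics/c4.png',cv2.resize(o,(796,320))[:,:,::-1])
"
```

```text
[0.013, 0.005, 0.222, -0.004, -0.001, -0.007] rows>= 1.1
```

View pics/c4.png

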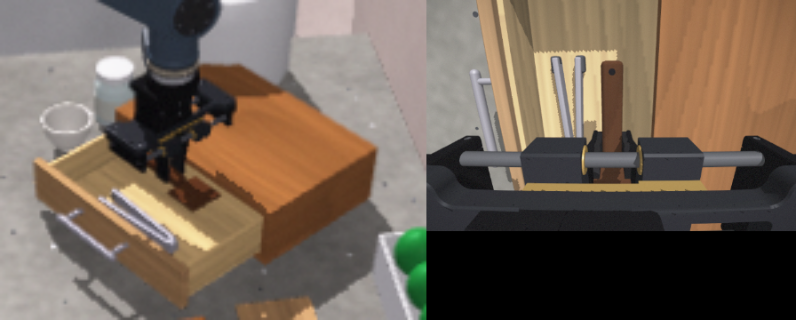

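The tongs lie in the drawer and the turner hangs beside them, clear of the chest front. I'll lower it and release.

>>> {"method": "send_rows", "body": {
  "moves": [
    [0.01,0.005,0.06,0,0,0],
    [0.01,0.005,0.12,0,0,0],
    [0.01,0.005,0.18,0,0,0],
    [0.01,0.005,0.22,0,0,0],
    [0.01,0.005,0.22,0,0,0]
  ]
}}

```text
time_s: 16.15
position: [0.5452, 0.3085, 0.0426]
tcp_rot: [[-0.572, 0.82, -0.004], [0.82, 0.572, -0.002], [0.001, -0.004, -1.0]]
force: [0.4, 0.4, -0.3]
opening: 0.225
grasp_force: 30.0
```

>>> {"method": "send_rows", "body": {
  "moves": [
    [0,0,0,0,0,0],
    [0,0,0,0,0,0],
    [0,0,0,0,0,0],
    [0,0,-0.1,0,0,0],
    [0,0,-0.25,0,0,0],
    [0,0,-0.4,0,0,0],
    [0,0,-0.5,0,0,0],
    [0,0,-0.5,0,0,0]
  ],
  "grip": 0.34
}}

```text
time_s: 16.95
position: [0.5499, 0.3103, 0.1754]
tcp_rot: [[-0.572, 0.82, 0.01], [0.82, 0.572, 0.004], [-0.003, 0.01, -1.0]]
force: [0.8, 0.5, 0.2]
opening: 0.337
grasp_force: 0.0
```

```bash
python3 -c "
from h import *
s,im,d,c=cap('wrist'); cv2.imwrite('pics/w5.png',im[:,:,::-1])
go((ch(.461,-.06,.16),down(35.4)),(ch(.461,-.06,.047),down(35.4)))
"
```

```text
[0.015, -0.662, 0.048, 0.004, 0.001, -0.006] rows>= 3.3
[0.016, -0.665, 0.5, 0.004, 0.001, -0.006] rows>= 4.2
```

View pics/w5.png

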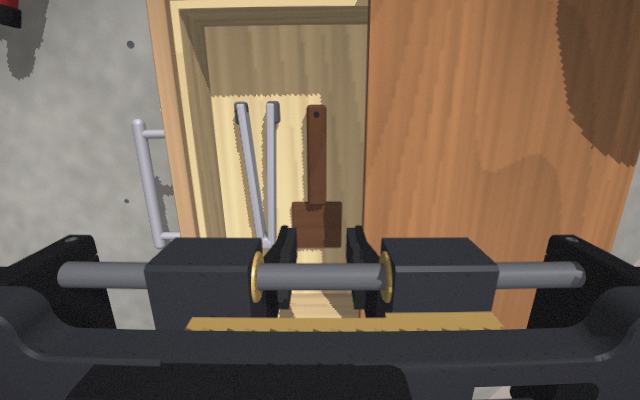

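Both utensils lie flat in the drawer. Next I'll grip the handle and push the drawer shut.

>>> {"method": "send_rows", "body": {
  "moves": [
    [0.01,-0.15,0,0,0,0],
    [0.015,-0.33,0,0,0,0],
    [0.015,-0.5,0,0,0,0],
    [0.015,-0.64,0,0,0,0],
    [0.015,-0.665,0.05,0,0,0],
    [0.015,-0.665,0.12,0,0,0],
    [0.015,-0.665,0.22,0,0,0],
    [0.015,-0.665,0.32,0,0,0],
    [0.015,-0.665,0.42,0,0,0],
    [0.015,-0.665,0.5,0,0,0],
    [0.015,-0.665,0.5,0,0,0]
  ],
  "grip": 0.3
}}

```text
time_s: 18.1
position: [0.4057, 0.2163, 0.0423]
tcp_rot: [[-0.572, 0.821, -0.007], [0.821, 0.572, -0.002], [0.003, -0.007, -1.0]]
force: [-0.4, -0.4, -0.2]
opening: 0.293
grasp_force: 0.0
```

>>> {"method": "send_rows", "body": {
  "moves": [
    [0,0,0,0,0,0],
    [0,0,0,0,0,0],
    [0,0,0,0,0,0]
  ],
  "grip": 0
}}

```text
time_s: 18.4
position: [0.4094, 0.2175, 0.046]
tcp_rot: [[-0.572, 0.82, 0.003], [0.82, 0.572, 0.001], [-0.001, 0.003, -1.0]]
force: [1.1, 0.3, -3.0]
opening: 0.116
grasp_force: 30.1
```

```bash
python3 -c "
from h import *
go((ch(.6305,-.06,.048),down(35.4)))
"
```

```text
[0.006, 0.683, -0.006, 0.002, 0.001, -0.006] rows>= 3.4
```

>>> {"method": "send_rows", "body": {
  "moves": [
    [0,0.05,0,0,0,0],
    [0,0.12,0,0,0,0],
    [0,0.2,0,0,0,0],
    [0.003,0.28,0,0,0,0],
    [0.003,0.36,0,0,0,0],
    [0.004,0.44,0,0,0,0],
    [0.005,0.52,0,0,0,0],
    [0.006,0.59,0,0,0,0],
    [0.006,0.64,0,0,0,0],
    [0.006,0.67,0,0,0,0],
    [0.006,0.68,0,0,0,0],
    [0.006,0.68,0,0,0,0]
  ]
}}

```text
time_s: 19.6
position: [0.536, 0.3078, 0.0457]
tcp_rot: [[-0.575, 0.818, -0.024], [0.818, 0.575, -0.016], [0.001, -0.029, -1.0]]
force: [-14.6, -18.0, 17.6]
opening: 0.114
grasp_force: 30.0
```

>>> {"method": "send_rows", "body": {
  "moves": [
    [0,0.01,0,0,0,0],
    [0,0.02,0,0,0,0],
    [0,0.02,0,0,0,0]
  ]
}}

```text
time_s: 19.9
position: [0.5358, 0.3078, 0.0455]
tcp_rot: [[-0.576, 0.817, -0.034], [0.818, 0.575, -0.022], [0.002, -0.04, -0.999]]
force: [-20.9, -24.4, 24.7]
opening: 0.112
grasp_force: 30.0
```

>>> {"method": "send_rows", "body": {
  "moves": [
    [0,-0.02,0,0,0,0],
    [0,-0.04,0,0,0,0],
    [0,-0.05,0,0,0,0]
  ]
}}

```text
time_s: 20.2
position: [0.5361, 0.3078, 0.0458]
tcp_rot: [[-0.573, 0.82, -0.009], [0.82, 0.573, -0.006], [0.0, -0.011, -1.0]]
force: [-3.2, -5.2, 3.9]
opening: 0.118
grasp_force: 30.0
```

>>> {"method": "send_rows", "body": {
  "moves": [
    [0,0,0,0,0,0],
    [0,0,0,0,0,0],
    [0,0,-0.1,0,0,0],
    [0,0,-0.25,0,0,0],
    [0,0,-0.4,0,0,0],
    [0,0,-0.55,0,0,0],
    [0,0,-0.6,0,0,0]
  ],
  "grip": 0.28
}}

```text
time_s: 20.9
position: [0.5436, 0.3126, 0.2004]
tcp_rot: [[-0.572, 0.82, 0.01], [0.82, 0.572, 0.004], [-0.002, 0.01, -1.0]]
force: [0.4, -0.2, 0.0]
opening: 0.282
grasp_force: 0.0
```

```bash
python3 -c "
from h import *
s,im,d,c=cap('wrist','w6'); W=cloud(s,d,c); print(s['position'],s['tcp_rot'])
s,im2,d,c=cap('side'); 
o=np.concatenate([cv2.resize(im,(480,300)),cv2.resize(im2[60:180,300:428],(320,300))],1); cv2.imwrite('pics/c6.png',o[:,:,::-1])
t=np.radians(CY)
Q=W.copy(); Q[...,0]=W[...,0]*np.cos(t)+W[...,1]*np.sin(t); Q[...,1]=-W[...,0]*np.sin(t)+W[...,1]*np.cos(t)
for y in(-.08,-.05,-.02,.01,.04):
  m=(abs(Q[...,1]-y)<.01)
  for z0,z1 in((.05,.072),(.082,.091),(.096,.105)):
    k=m&(Q[...,2]>z0)&(Q[...,2]<z1); print(y,z0,k.sum(),np.round(np.percentile(Q[k][:,0],[1,3,50,97]),4) if k.sum()>5 else '',end=' | ')
  print()
"
```

```text
[0.54356439 0.31259209 0.20044264] [[-0.57178953  0.82034398  0.00961714]
 [ 0.82039703  0.57178129  0.00385671]
 [-0.00233507  0.0100951  -0.99994632]]
-0.08 0.05 215 [0.6105 0.6109 0.6168 0.6509] | -0.08 0.082 299 [0.6508 0.6509 0.6577 0.6654] | -0.08 0.096 4581 [0.6673 0.6716 0.778  0.8924] | 
-0.05 0.05 229 [0.6109 0.611  0.6172 0.6509] | -0.05 0.082 322 [0.6508 0.6511 0.6579 0.6655] | -0.05 0.096 5042 [0.6673 0.6718 0.7773 0.8922] | 
-0.02 0.05 340 [0.6106 0.6108 0.6188 0.6509] | -0.02 0.082 361 [0.6508 0.6509 0.6581 0.6655] | -0.02 0.096 5453 [0.6673 0.6716 0.7765 0.8924] | 
0.01 0.05 95 [0.6113 0.6113 0.6192 0.651 ] | 0.01 0.082 369 [0.6508 0.6509 0.6575 0.6646] | 0.01 0.096 5998 [0.6663 0.6707 0.7767 0.8925] | 
0.04 0.05 43 [0.6498 0.6499 0.65   0.6501] | 0.04 0.082 436 [0.65   0.6501 0.6573 0.6649] | 0.04 0.096 6591 [0.6664 0.671  0.7755 0.8921] |
```

View pics/c6.png

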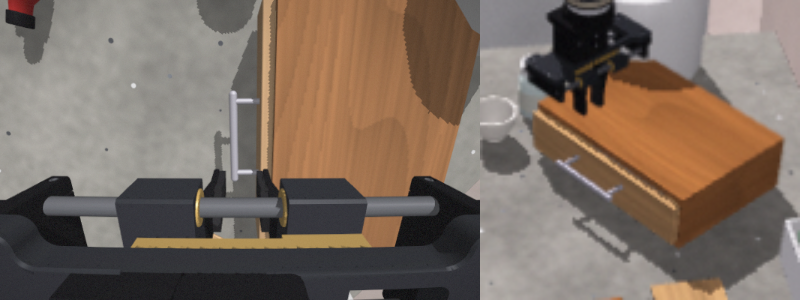

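```bash
python3 -c "
from h import *
go((ch(.6,-.06,.2),None))
Q=np.load('Q1.npy')
for y in(.0,.03):
  k=(abs(Q[...,1]-y)<.01)&(Q[...,2]>.082)&(Q[...,2]<.091); print(np.histogram(Q[k][:,0],np.arange(.606,.676,.005)))
A=[];b=[]
for l in open('log.txt'):
  q,p,R=eval(l); R=np.array(R); p=np.array(p)
  print(np.round(q,1),np.round(p,3),'xyaw',np.degrees(np.arctan2(R[1,0],R[0,0])).round(1),'az',np.degrees(np.arctan2(p[1],p[0])).round(1),np.hypot(p[0],p[1]).round(3))
"
```

```text
[-0.001, -0.092, -0.008, 0.0, 0.0, 0.0] rows>= 0.5
(array([  0, 162, 189, 184,  47,   0,   0,   0,   0,   0,   0,  23,   3,
         0]), array([0.606, 0.611, 0.616, 0.621, 0.626, 0.631, 0.636, 0.641, 0.646,
       0.651, 0.656, 0.661, 0.666, 0.671, 0.676]))
(array([  0, 178, 199, 200,  59,   0,   0,   0,   0,   0,   0,  36,   1,
         0]), array([0.606, 0.611, 0.616, 0.621, 0.626, 0.631, 0.636, 0.641, 0.646,
       0.651, 0.656, 0.661, 0.666, 0.671, 0.676]))
[ 60.2  30.3  82.1  -0.   67.7 -10.2] [0.209 0.588 0.222] xyaw 160.4 az 70.4 0.624
[39.1 28.1 93.1  0.  58.9  3.6] [0.359 0.435 0.187] xyaw 125.5 az 50.5 0.564
[ 18.1  32.1  92.6   0.   55.3 -17.3] [0.507 0.282 0.15 ] xyaw 125.3 az 29.1 0.58
[ 13.8  20.3 105.8  -0.   54.2 -21.5] [0.412 0.216 0.197] xyaw 125.3 az 27.6 0.465
[-24.1  19.2 109.5   0.   51.3 -39.7] [ 0.435 -0.073  0.19 ] xyaw 105.6 az -9.5 0.441
[-24.1  19.2 109.5   0.   51.3 -39.7] [ 0.435 -0.073  0.19 ] xyaw 105.6 az -9.5 0.441
[-24.3  22.8 111.1   0.   45.8 -40.7] [ 0.44  -0.077  0.157] xyaw 106.4 az -9.9 0.446
[  9.1  27.6 101.6  -0.   51.  -26.3] [0.479 0.189 0.154] xyaw 125.4 az 21.5 0.515
[ 18.1  28.   92.    0.   59.4 -17.3] [0.499 0.28  0.193] xyaw 125.3 az 29.3 0.572
[-16.   23.5 102.2   0.   54.4  -8. ] [ 0.497 -0.027  0.186] xyaw 82.0 az -3.1 0.498
[-30.   29.3  90.8   0.   60.1 -22.2] [ 0.548 -0.188  0.187] xyaw 82.2 az -19.0 0.579
[-32.4  31.4  89.5   0.   58.6 -25. ] [ 0.555 -0.221  0.172] xyaw 82.6 az -21.7 0.597
[ -8.2  28.5  96.8  -0.   54.9 -43.2] [0.544 0.034 0.166] xyaw 125.0 az 3.6 0.545
[ 18.9  39.3  87.7  -0.   53.4 -15.8] [0.546 0.304 0.098] xyaw 124.8 az 29.1 0.625
[ 19.3  33.7  84.4  -0.   61.6 -15.6] [0.548 0.31  0.173] xyaw 124.9 az 29.4 0.63
[ 14.1  36.5 113.2   0.   30.2 -20.8] [0.409 0.217 0.046] xyaw 124.9 az 28.0 0.464
[ 19.7  31.7  83.7   0.   64.2 -15.2] [0.542 0.312 0.198] xyaw 124.9 az 29.9 0.626
```

```bash
cat >> h.py <<'E'
def pose(a,th,sx,phi=0):
    """tool R for a bottle whose cap heading is a (xy), rotated up by phi deg (90 = upright); sx=+1 tool x toward cap"""
    a=np.array([a[0],a[1],0.]); a/=np.linalg.norm(a); k=np.array([0,0,1.]); t=np.radians(th)
    d=-k*np.cos(t)-a*np.sin(t); x=sx*(a*np.cos(t)-k*np.sin(t))
    R=np.stack([x,np.cross(d,x),d],1)
    ax=np.cross(a,k)
    return Ro.from_rotvec(np.radians(phi)*ax).as_matrix()@R
def tcp(g,R): return np.array(g)+.019*R[:,2]
E
python3 -c "
from h import *
for fn,c0 in(('w2',(.543,-.024)),('w3',(.443,-.234)),('t2',(.443,-.234))):
  W=np.load(fn+'.npz')['W']
  m=(np.hypot(W[...,0]-c0[0],W[...,1]-c0[1])<.1)&(W[...,2]>.033)&(W[...,2]<.065)
  n,l,st,_=cv2.connectedComponentsWithStats(m.astype(np.uint8)); m=l==1+np.argmax(st[1:,4])
  r=cv2.minAreaRect((W[m][:,:2]*1000).astype(np.float32)); print(fn,m.sum(),r,cv2.boxPoints(r).round().tolist(),np.percentile(W[m][:,2],[50,95]))
a=(.1135,-.9935); R=pose(a,35,-1); g=np.array([.5417,-.013,.027]); T=tcp(g,R); print(T)
go((T-.13*R[:,2]+[0,0,.06],R),(T-.1*R[:,2],R),(T,R))
"
```

```text
w2 6456 ((544.836181640625, -22.44646453857422), (56.65411376953125, 142.53627014160156), 6.787651538848877) [[508.0, 45.0], [525.0, -97.0], [581.0, -90.0], [565.0, 52.0]] [0.05466939 0.0562572 ]
w3 2727 ((449.1332092285156, -211.50631713867188), (98.7463150024414, 54.94609451293945), 79.47870635986328) [[413.0, -255.0], [467.0, -265.0], [485.0, -168.0], [431.0, -158.0]] [0.04881085 0.05570455]
t2 524 ((441.50244140625, -245.6923370361328), (120.02491760253906, 55.52897644042969), 78.80674743652344) [[403.0, -299.0], [457.0, -310.0], [480.0, -192.0], [426.0, -181.0]] [0.05203736 0.05707152]
[ 0.54046304 -0.00217248  0.01143611]
[-1.289, -0.867, 0.077, -0.092, 0.381, 0.306] rows>= 7.8
[-1.228, -0.837, 0.415, -0.092, 0.381, 0.306] rows>= 7.7
[-1.026, -0.73, 0.743, -0.092, 0.381, 0.306] rows>= 7.3
```

>>> {"method": "send_rows", "body": {
  "moves": [
    [-0.15,-0.12,0,0,0.03,0.03],
    [-0.3,-0.23,0,-0.01,0.07,0.06],
    [-0.45,-0.34,0,-0.02,0.12,0.1],
    [-0.6,-0.45,0.01,-0.03,0.17,0.14],
    [-0.75,-0.54,0.02,-0.05,0.22,0.18],
    [-0.87,-0.62,0.03,-0.06,0.27,0.22],
    [-0.96,-0.7,0.04,-0.08,0.32,0.26],
    [-1,-0.77,0.05,-0.09,0.36,0.29],
    [-1,-0.85,0.05,-0.09,0.38,0.305],
    [-1,-0.86,0.05,-0.09,0.38,0.305],
    [-1,-0.86,0.05,-0.09,0.38,0.305]
  ],
  "grip": 0.85
}}

```text
time_s: 22.1
position: [0.5066, -0.0167, 0.1814]
tcp_rot: [[-0.088, 0.993, -0.074], [0.816, 0.115, 0.567], [0.572, -0.011, -0.82]]
force: [0.2, -0.2, 0.1]
opening: 0.85
grasp_force: 0.0
```

```bash
cat > kin.py <<'E'
from h import *
from scipy.optimize import least_squares
L=[eval(l) for l in open('log.txt')]
def fk(q,k):
    h,L2,L3,e,D,off,a1=k; r=np.radians(q); E=Ro.from_euler
    # arm-plane frame: x radial,y left,z up ; pitch positive forward about +y
    R1=E('z',r[0]); R2=R1*E('y',r[1]); R3=R2*E('y',r[2])
    p=R1.apply([a1,off,h])+R2.apply([0,0,L2])+R3.apply([e,0,L3])
    R5=R3*E('z',r[3])*E('y',r[4]); R6=R5*E('z',r[5])
    R=R6*E('z',np.pi/2) # xyaw fix
    return p+R6.apply([0,0,D]),R.as_matrix()
def res(k):
    o=[]
    for q,p,R in L:
        a,B=fk(q,k); o+=list((a-p)*1000)+list((B-np.array(R)).ravel()*100)
    return o
def fit(): return least_squares(res,[.3,.4,.4,0,.25,.11,0])
def ik(p,R,q0,k):
    lo=np.array([-176.69,-43.24,12.49,-82,0,-163.58]); hi=np.array([176.69,126.21,139.97,262,151.66,163.58])
    f=lambda q:np.r_[(fk(q,k)[0]-p)*1000,Ro.from_matrix(fk(q,k)[1].T@R).as_rotvec()*300]
    s=least_squares(f,np.clip(q0,lo+.1,hi-.1),bounds=(lo,hi)); return s.x,np.linalg.norm(s.fun)
E
python3 -c "
from h import *
s=readout.read_state(); print(np.round(s['joint_positions'],1),s['position'])
go(([.5427,-.012,.2],None))
from kin import *
r=fit(); print(r.x.round(4),r.cost,np.round(res(r.x)[-12:],2)); np.save('k.npy',r.x)"
```

```text
[-31.1  32.9  96.2  27.4  76.  -50.3] [ 0.50656866 -0.01666108  0.18137783]
[0.045, 0.145, -0.061, 0.0, 0.0, 0.0] rows>= 0.8
[0.2742 0.588  0.3917 0.1141 0.3055 0.111  0.    ] 2.720557585217086e-25 [ 0.  0.  0.  0. -0.  0.  0. -0. -0.  0. -0.  0.]
```

```bash
cat > plan.py <<'E'
from kin import *
k=np.load('k.npy')
q0=readout.read_state()['joint_positions']
def run(name,g,a,th,sx,dest,yawend,q0):
    a=np.array(a)/np.linalg.norm(a); q=q0; gz=.010
    out=[]
    for phi,f in ((0,0),)+tuple((p,p/90) for p in range(0,91,10))+((90,2),):
        lift=.12
        if f==0 and not out: P=np.array([*g,.027])
        elif f==2: P=np.array([*dest,.006+.05+gz])
        else: P=np.array([*(np.array(g)*(1-f)+np.array(dest)*f),.027+lift])
        R=Ro.from_euler('z',np.radians(yawend*min(f,1))).as_matrix()@pose(a,th,sx,phi)
        qn,e=ik(tcp(P,R),R,q,k); out.append((phi,qn.round(1).tolist(),round(e,1),np.abs(qn-q).max().round(1))); q=qn
    bad=max(o[2] for o in out); print(name,th,sx,dest,yawend,'err',bad,'maxstep',max(o[3] for o in out[1:]),'q4',[o[1][3] for o in out],'q5',[o[1][4] for o in out],'q6',out[0][1][5],out[-1][1][5])
    return out
if __name__=='__main__':
  for th in (30,40):
    for y in (0,30,60):
        run('b1',(.5427,-.012),(.118,-.993),th,-1,(.68,-.05),y,q0)
    for sx in(1,-1):
      for y in (0,-30,-60): run('b2',(.4412,-.2449),(.192,.981),th,sx,(.68,-.16),y,[-50,32,96,-27,76,-30 if sx>0 else 150])
E
python3 plan.py
```

```text
b1 30 -1 (0.68, -0.05) 0 err 0.0 maxstep 12.9 q4 [30.3, 26.9, 19.8, 10.9, -0.0, -12.3, -25.2, -37.6, -48.6, -58.3, -66.7, -69.0] q5 [56.1, 67.8, 62.0, 56.9, 53.3, 51.5, 51.9, 54.4, 58.7, 64.2, 70.6, 68.1] q6 -55.1 45.4
b1 30 -1 (0.68, -0.05) 30 err 57.2 maxstep 19.9 q4 [30.3, 26.9, 18.9, 10.1, -0.0, -11.7, -25.7, -42.6, -62.0, -82.0, -82.0, -82.0] q5 [56.1, 67.8, 63.2, 58.3, 53.3, 48.3, 43.7, 40.3, 39.3, 41.7, 48.1, 49.2] q6 -55.1 38.8
b1 30 -1 (0.68, -0.05) 60 err 123.7 maxstep 37.3 q4 [30.3, 26.9, 18.1, 9.2, 0.0, -10.3, -23.4, -44.7, -82.0, -82.0, -82.0, -82.0] q5 [56.1, 67.8, 64.4, 59.6, 53.3, 45.2, 35.7, 25.8, 19.9, 19.0, 14.4, 16.0] q6 -55.1 6.5
b2 30 1 (0.68, -0.16) 0 err 0.0 maxstep 23.3 q4 [-66.6, -47.7, -29.4, -13.2, 0.0, 10.7, 19.6, 27.4, 34.6, 41.6, 48.8, 48.6] q5 [31.8, 40.8, 41.6, 45.4, 51.2, 58.1, 65.4, 72.8, 80.2, 87.3, 94.1, 90.2] q6 46.0 -48.9
b2 30 1 (0.68, -0.16) -30 err 0.0 maxstep 23.3 q4 [-66.6, -47.7, -29.0, -13.3, 0.0, 12.0, 23.2, 34.2, 45.1, 56.2, 67.3, 69.9] q5 [31.8, 40.8, 43.2, 47.0, 51.2, 55.1, 58.4, 61.3, 63.8, 66.5, 69.6, 67.0] q6 46.0 -53.0
b2 30 1 (0.
[... 2129 characters left out ...]
8.4, 44.2, 40.6, 40.1, 40.7] q6 60.5 -56.5
b2 40 -1 (0.68, -0.16) 0 err 154.8 maxstep 12.9 q4 [-25.1, -26.9, -21.0, -15.0, -8.8, -0.0, 10.7, 19.8, 27.8, 35.3, 42.6, 43.0] q5 [26.1, 37.7, 40.0, 43.1, 47.4, 53.0, 59.5, 66.5, 73.6, 80.7, 87.7, 82.8] q6 163.6 133.8
b2 40 -1 (0.68, -0.16) -30 err 154.8 maxstep 12.9 q4 [-25.1, -26.9, -19.3, -11.4, -3.2, 5.1, 13.6, 23.7, 35.3, 47.0, 58.9, 62.6] q5 [26.1, 37.7, 41.1, 44.5, 48.1, 51.7, 55.1, 57.8, 59.6, 61.3, 63.4, 59.6] q6 163.6 135.1
b2 40 -1 (0.68, -0.16) -60 err 154.8 maxstep 24.9 q4 [-25.1, -26.9, -17.5, -7.7, 2.6, 13.3, 24.4, 35.5, 46.5, 63.0, 87.9, 98.9] q5 [26.1, 37.7, 42.1, 45.1, 46.7, 46.8, 46.0, 44.7, 43.1, 40.6, 40.1, 40.7] q6 163.6 123.5
```

```bash
python3 -c "
from h import *
R=pose((.118,-.993),30,-1); T=tcp([.5427,-.012,.027],R); print(T)
go((T-.1*R[:,2],R),(T,R))"
```

```text
[ 0.54157898 -0.00256637  0.01054552]
[-0.323, 0.15, 0.183, -0.005, -0.054, -0.005] rows>= 2.0
[-0.357, 0.153, 0.582, -0.005, -0.054, -0.005] rows>= 3.5
```

>>> {"method": "send_rows", "body": {
  "moves": [
    [-0.12,0.06,0.06,0,-0.02,0],
    [-0.24,0.12,0.12,0,-0.04,0],
    [-0.32,0.15,0.18,0,-0.054,0],
    [-0.33,0.15,0.25,0,-0.054,0],
    [-0.34,0.15,0.35,0,-0.054,0],
    [-0.345,0.15,0.45,0,-0.054,0],
    [-0.355,0.153,0.53,0,-0.054,0],
    [-0.355,0.153,0.57,0,-0.054,0],
    [-0.355,0.153,0.575,0,-0.054,0],
    [-0.355,0.153,0.575,0,-0.054,0]
  ]
}}

```text
time_s: 23.1
position: [0.5433, -0.003, 0.0138]
tcp_rot: [[-0.098, 0.993, -0.065], [0.861, 0.118, 0.494], [0.499, -0.008, -0.867]]
force: [0.4, -0.0, -0.2]
opening: 0.846
grasp_force: 0.0
```

>>> {"method": "send_rows", "body": {
  "moves": [
    [0,0,0,0,0,0],
    [0,0,0,0,0,0],
    [0,0,0,0,0,0],
    [0,0,0,0,0,0]
  ],
  "grip": 0
}}

```text
time_s: 23.5
position: [0.5432, -0.004, 0.0141]
tcp_rot: [[-0.097, 0.993, -0.064], [0.861, 0.116, 0.494], [0.499, -0.007, -0.867]]
force: [-0.3, -1.2, 2.9]
opening: 0.621
grasp_force: 29.9
```

```bash
cat > b1.py <<'E'
from h import *
a=(.118,-.993)
R0=pose(a,30,-1)
s=readout.read_state(); Rm=np.array(s['tcp_rot']); G=np.array(s['position'])-.019*Rm[:,2]; print('grasp pt',G, 'tilt err',np.degrees(Ro.from_matrix(R0.T@Rm).as_rotvec()))
ts=[]
for f in (0,.2,.4,.6,.8,1):
    R=pose(a,30,-1,90*f)
    P=np.array([.5427,-.012,G[2]+.14])*(1-f)+np.array([.68,-.05,G[2]+.14])*f
    ts.append((tcp(P,R),R))
go(*ts)
E
python3 b1.py
```

```text
grasp pt [ 0.54444077 -0.01338075  0.03053178] tilt err [ 0.3037441  -0.09668203  0.32209423]
[0.285, -0.01, -0.482, -0.003, 0.001, -0.004] rows>= 2.8
[0.224, 0.096, -0.508, -0.004, -0.199, -0.003] rows>= 2.8
[0.166, 0.201, -0.541, -0.004, -0.399, -0.002] rows>= 4.2
[0.113, 0.307, -0.58, -0.005, -0.599, -0.002] rows>= 6.3
[0.065, 0.412, -0.623, -0.005, -0.799, -0.001] rows>= 8.4
[0.025, 0.518, -0.668, -0.005, -0.999, -0.0] rows>= 10.5
```

Gripped at 54 mm. Now I'll lift it, then rotate it upright above the board.

>>> {"method": "send_rows", "body": {
  "moves": [
    [0.06,0,-0.1,0,0,0],
    [0.13,0,-0.22,0,0,0],
    [0.2,0,-0.34,0,0,0],
    [0.26,0,-0.44,0,0,0],
    [0.28,0,-0.48,0,0,0],
    [0.28,0,-0.48,0,0,0]
  ]
}}

```text
time_s: 24.1
position: [0.5446, -0.0032, 0.1533]
tcp_rot: [[-0.098, 0.993, -0.063], [0.862, 0.116, 0.493], [0.497, -0.006, -0.868]]
force: [-0.2, 1.0, -3.4]
opening: 0.624
grasp_force: 29.9
```

```bash
sed -i 's/G\[2\]+.14/.17/g' b1.py; python3 b1.py
```

```text
grasp pt [ 0.54580044 -0.01258899  0.16983601] tilt err [ 0.22877218 -0.21261194  0.24371398]
[0.004, -0.012, 0.001, -0.003, 0.002, -0.003] rows>= 0.1
[-0.057, 0.094, -0.024, -0.003, -0.198, -0.002] rows>= 2.1
[-0.115, 0.2, -0.057, -0.003, -0.398, -0.002] rows>= 4.2
[-0.169, 0.305, -0.095, -0.004, -0.598, -0.001] rows>= 6.3
[-0.217, 0.411, -0.138, -0.004, -0.798, -0.001] rows>= 8.4
[-0.257, 0.516, -0.184, -0.004, -0.998, -0.0] rows>= 10.5
```

>>> {"method": "send_rows", "body": {
  "moves": [
    [-0.02,0.03,-0.01,0,-0.06,0],
    [-0.04,0.06,-0.015,0,-0.13,0],
    [-0.057,0.094,-0.024,0,-0.2,0],
    [-0.08,0.13,-0.035,0,-0.27,0],
    [-0.1,0.165,-0.045,0,-0.335,0],
    [-0.115,0.2,-0.057,0,-0.4,0],
    [-0.135,0.235,-0.07,0,-0.465,0],
    [-0.15,0.27,-0.08,0,-0.53,0],
    [-0.169,0.305,-0.095,0,-0.6,0],
    [-0.185,0.34,-0.11,0,-0.665,0],
    [-0.2,0.375,-0.125,0,-0.735,0],
    [-0.217,0.411,-0.138,0,-0.8,0]
  ]
}}

```text
time_s: 25.3
position: [0.6523, -0.0538, 0.1514]
tcp_rot: [[-0.095, 0.993, 0.069], [0.735, 0.117, -0.668], [-0.671, -0.013, -0.741]]
force: [0.4, 0.6, -1.9]
opening: 0.62
grasp_force: 29.9
```

```bash
cat > f1.py <<'E'
from h import *
R=pose((.118,-.993),30,-1,90)
go((tcp([.68,-.05,.17],R),R),(tcp([.68,-.05,.09],R),R))
E
python3 f1.py
```

```text
[-0.073, 0.111, 0.015, -0.006, -0.198, 0.006] rows>= 2.1
[0.142, 0.115, 0.252, -0.006, -0.198, 0.006] rows>= 2.1
```

>>> {"method": "send_rows", "body": {
  "moves": [
    [-0.035,0.05,0.01,0,-0.08,0],
    [-0.073,0.11,0.015,0,-0.15,0.005],
    [-0.073,0.11,0.015,0,-0.198,0.005],
    [-0.04,0.11,0.06,0,-0.198,0.005],
    [0.02,0.112,0.12,0,-0.198,0.005],
    [0.08,0.114,0.18,0,-0.198,0.005],
    [0.12,0.115,0.23,0,-0.198,0.005],
    [0.14,0.115,0.25,0,-0.198,0.005],
    [0.14,0.115,0.25,0,-0.198,0.005],
    [0.14,0.115,0.25,0,-0.198,0.005]
  ]
}}

```text
time_s: 26.3
position: [0.6835, -0.0671, 0.0847]
tcp_rot: [[-0.057, 0.994, 0.095], [0.498, 0.111, -0.86], [-0.865, -0.002, -0.502]]
force: [-0.4, 0.1, -2.4]
opening: 0.619
grasp_force: 29.9
```

```bash
cat >> f1.py <<'E'
go((tcp([.68,-.05,.0725],R),R),(tcp([.68,-.05,.068],R),R))
s,im,d,c=cap('side'); a=cv2.resize(im[130:280,320:480],(640,600))
cv2.imwrite('pics/s%d.png'%int(s['time_s']*10),a[:,:,::-1]); print(int(s['time_s']*10))
E
python3 f1.py
```

```text
[-0.26, -0.006, -0.155, -0.004, -0.001, -0.001] rows>= 1.5
[0.016, -0.006, 0.005, -0.004, -0.001, -0.001] rows>= 0.1
[0.077, -0.006, 0.04, -0.004, -0.001, -0.001] rows>= 0.4
[0.093, -0.005, 0.049, -0.004, -0.001, -0.001] rows>= 0.5
263
```

>>> {"method": "send_rows", "body": {
  "moves": [
    [0.03,-0.005,0.015,-0.004,0,0],
    [0.055,-0.005,0.03,-0.004,0,0],
    [0.077,-0.005,0.04,-0.004,0,0],
    [0.077,-0.005,0.04,-0.004,0,0]
  ]
}}

```text
time_s: 26.75
position: [0.6812, -0.0659, 0.0613]
tcp_rot: [[-0.06, 0.993, 0.1], [0.499, 0.117, -0.859], [-0.865, -0.001, -0.502]]
force: [-0.6, 0.5, -3.0]
opening: 0.618
grasp_force: 29.9
```

>>> {"method": "send_rows", "body": {
  "moves": [
    [0.007,0,0.004,0,0,0],
    [0.014,0,0.008,0,0,0],
    [0.014,0,0.008,0,0,0]
  ]
}}

```text
time_s: 27.05
position: [0.682, -0.066, 0.0586]
tcp_rot: [[-0.058, 0.993, 0.102], [0.498, 0.117, -0.859], [-0.865, 0.001, -0.502]]
force: [-0.0, 1.5, -2.1]
opening: 0.617
grasp_force: 29.9
```

>>> {"method": "send_rows", "body": {
  "moves": [
    [0.006,0,0.0035,0,0,0],
    [0.008,0,0.005,0,0,0],
    [0.008,0,0.005,0,0,0]
  ]
}}

```text
time_s: 27.35
position: [0.6821, -0.066, 0.0584]
tcp_rot: [[-0.057, 0.993, 0.102], [0.496, 0.117, -0.86], [-0.867, 0.002, -0.499]]
force: [-2.4, 2.6, 4.3]
opening: 0.617
grasp_force: 29.9
```

```bash
python3 f1.py; ls pics
```

```text
[-0.355, 0.0, -0.203, -0.0, 0.001, -0.001] rows>= 2.0
[-0.077, -0.001, -0.043, -0.0, 0.001, -0.001] rows>= 0.4
[-0.017, -0.001, -0.008, -0.0, 0.001, -0.001] rows>= 0.1
[-0.001, -0.001, 0.001, -0.0, 0.001, -0.001] rows>= 0.0
273
c4.png
c6.png
crop0.png
s263.png
s273.png
side0.png
t2.png
t3.png
top0.png
w1.png
w2.png
w3.png
w5.png
w6.png
```

>>> {"method": "send_rows", "body": {
  "moves": [
    [0,0,0,0,0,0],
    [0,0,0,0,0,0],
    [0,0,0,0,0,0],
    [0,0,0,0,0,0],
    [0,0,-0.1,0,0,0],
    [0,0,-0.2,0,0,0],
    [0,0,-0.32,0,0,0],
    [0,0,-0.45,0,0,0],
    [0,0,-0.5,0,0,0]
  ],
  "grip": 0.85
}}

```text
time_s: 28.3
position: [0.67, 0.0438, 0.1205]
tcp_rot: [[-0.057, 0.993, 0.105], [0.499, 0.12, -0.858], [-0.865, 0.004, -0.502]]
force: [-0.1, 0.6, 0.3]
opening: 0.851
grasp_force: 0.0
```

```bash
cat > up.py <<'E'
from h import *
for n in('top','side'):
    s,im,d,c=cap(n); W=cloud(s,d,c)
    if n=='side': cv2.imwrite('pics/up%d.png'%int(s['time_s']*10),cv2.resize(im[110:290,300:500],(667,600))[:,:,::-1])
    m=(W[...,0]>.58)&(W[...,0]<.78)&(W[...,1]<.13)&(W[...,1]>-.29)&(W[...,2]>.03)&(W[...,2]<.2)
    nn,l,st,_=cv2.connectedComponentsWithStats(m.astype(np.uint8))
    for i in range(1,nn):
        if st[i,4]<40: continue
        P=W[l==i]; C=P[P[:,2]>np.percentile(P[:,2],99)-.02]; B=P[(P[:,2]<.09)]
        print(n,st[i].tolist(),'zmax',P[:,2].max().round(3),'cap',np.round(np.median(C,0),3),'body',np.round(np.median(B,0),3),np.round(np.ptp(B,0),3) if len(B) else '')
E
python3 up.py; ls -t pics|head -1
```

```text
top [269, 96, 34, 55, 722] zmax 0.2 cap [0.646 0.11  0.193] body [nan nan nan] 
top [319, 117, 19, 23, 351] zmax 0.152 cap [ 0.676 -0.053  0.147] body [ 0.652 -0.053  0.062] [0.055 0.061 0.058]
side [361, 131, 48, 36, 650] zmax 0.2 cap [0.652 0.107 0.193] body [nan nan nan] 
side [383, 174, 21, 35, 507] zmax 0.154 cap [ 0.677 -0.059  0.146] body [ 0.669 -0.079  0.06 ] [0.063 0.059 0.059]
up283.png
  return _methods._mean(a, axis=axis, dtype=dtype,
  ret = um.true_divide(
```

```bash
cat > b2.py <<'E'
from kin import *
k=np.load('k.npy')
for n in('top','side'):
    s,im,d,c=cap(n); W=cloud(s,d,c)
    m=(np.hypot(W[...,0]-.443,W[...,1]+.234)<.1)&(W[...,2]>.03)&(W[...,2]<.07)
    nn,l,st,_=cv2.connectedComponentsWithStats(m.astype(np.uint8)); m=l==1+np.argmax(st[1:,4])
    r=cv2.minAreaRect((W[m][:,:2]*1000).astype(np.float32)); print(n,m.sum(),np.round(r[0]),np.round(r[1]),cv2.boxPoints(r).round().tolist())
q=readout.read_state()['joint_positions']
R=down(-11)
R2=pose((.192,.981),30,1); 
for P,RR in (([.62,.04,.25],None),([.5,-.05,.28],R),([.45,-.2,.25],R),(tcp([.4412,-.2449,.027],R2)-.12*R2[:,2],R2),(tcp([.4412,-.2449,.027],R2),R2)):
    RR=np.array(readout.read_state()['tcp_rot']) if RR is None else RR
    q,e=ik(P,RR,q,k); print(np.round(P,3),q.round(),round(e,2))
go(([.62,.04,.25],None),([.5,-.05,.28],R),([.45,-.2,.25],R))
E
python3 b2.py
```

```text
top 586 [ 443. -234.] [142.  55.] [[403.0, -299.0], [457.0, -310.0], [484.0, -170.0], [430.0, -159.0]]
side 545 [ 443. -236.] [147.  55.] [[402.0, -303.0], [457.0, -313.0], [483.0, -169.0], [429.0, -159.0]]
[0.62 0.04 0.25] [ 18.  41.  82. -59.  82.  34.] 0.0
[ 0.5  -0.05  0.28] [-18.  17.  95.  -0.  68.  -7.] 0.0
[ 0.45 -0.2   0.25] [-37.  18.  99.   0.  63. -26.] 0.0
[ 0.451 -0.195  0.114] [-19.  34. 110. -47.  43.  30.] 0.0
[ 0.439 -0.254  0.011] [-26.  46. 112. -67.  32.  46.] 0.0
[-0.445, -0.195, -0.282, 0.0, 0.0, 0.0] rows>= 2.8
[-0.7, -0.713, -0.081, 0.103, 0.66, 0.178] rows>= 7.2
[-0.884, -0.982, 0.475, 0.103, 0.66, 0.178] rows>= 7.2
```

>>> {"method": "send_rows", "body": {
  "moves": [
    [-0.15,-0.07,-0.1,0,0,0],
    [-0.3,-0.13,-0.2,0,0,0],
    [-0.44,-0.2,-0.28,0,0,0],
    [-0.48,-0.27,-0.25,0.01,0.08,0.02],
    [-0.52,-0.35,-0.22,0.03,0.17,0.05],
    [-0.56,-0.43,-0.18,0.04,0.26,0.07],
    [-0.6,-0.5,-0.15,0.06,0.35,0.1],
    [-0.64,-0.58,-0.12,0.07,0.44,0.12],
    [-0.67,-0.65,-0.1,0.08,0.53,0.15],
    [-0.7,-0.71,-0.08,0.1,0.61,0.17],
    [-0.7,-0.71,-0.08,0.1,0.66,0.18],
    [-0.7,-0.71,-0.08,0.1,0.66,0.18]
  ]
}}

```text
time_s: 29.7
position: [0.5, -0.0533, 0.2798]
tcp_rot: [[0.198, 0.98, 0.004], [0.98, -0.198, -0.0], [0.001, 0.004, -1.0]]
force: [1.0, 0.9, -1.1]
opening: 0.849
grasp_force: 0.0
```

```bash
cat > b2.py <<'E'
from h import *
a=(.194,.981); c=np.array([.443,-.2345]); o=c-.021*np.array(a); g=[*(o+.01*np.array(a)),.029]; print(g)
R=pose(a,30,1); T=tcp(g,R)
go((T-.12*R[:,2]+[0,0,.04],R),(T-.06*R[:,2],R),(T,R))
E
python3 b2.py
```

```text
[np.float64(0.440866), np.float64(-0.24529099999999998), 0.029]
[-0.598, -0.083, 0.493, 0.002, -0.334, -0.003] rows>= 3.9
[-0.718, -0.084, 0.86, 0.002, -0.334, -0.003] rows>= 5.6
[-0.838, -0.084, 1.068, 0.002, -0.334, -0.003] rows>= 6.8
```

>>> {"method": "send_rows", "body": {
  "moves": [
    [-0.1,-0.015,0.08,0,-0.05,0],
    [-0.2,-0.03,0.16,0,-0.11,0],
    [-0.32,-0.045,0.26,0,-0.17,0],
    [-0.42,-0.06,0.35,0,-0.23,0],
    [-0.52,-0.075,0.43,0,-0.29,0],
    [-0.6,-0.083,0.49,0,-0.334,0],
    [-0.6,-0.083,0.49,0,-0.334,0],
    [-0.6,-0.083,0.49,0,-0.334,0]
  ]
}}

```text
time_s: 30.5
position: [0.4527, -0.1921, 0.1568]
tcp_rot: [[0.166, 0.982, -0.092], [0.85, -0.19, -0.491], [-0.499, 0.004, -0.867]]
force: [0.4, 1.1, -0.3]
opening: 0.854
grasp_force: 0.0
```

```bash
python3 b2.py
```

```text
[np.float64(0.440866), np.float64(-0.24529099999999998), 0.029]
[-0.013, -0.005, 0.009, 0.003, -0.001, 0.001] rows>= 0.1
[0.066, -0.007, 0.388, 0.003, -0.001, 0.001] rows>= 2.0
[0.066, -0.008, 0.628, 0.003, -0.001, 0.001] rows>= 3.2
```

>>> {"method": "send_rows", "body": {
  "moves": [
    [0.025,0,0.1,0,0,0],
    [0.05,-0.005,0.2,0,0,0],
    [0.066,-0.007,0.32,0,0,0],
    [0.066,-0.008,0.43,0,0,0],
    [0.066,-0.008,0.53,0,0,0],
    [0.066,-0.008,0.6,0,0,0],
    [0.066,-0.008,0.625,0,0,0],
    [0.066,-0.008,0.625,0,0,0]
  ]
}}

```text
time_s: 31.3
position: [0.4401, -0.2556, 0.0143]
tcp_rot: [[0.169, 0.982, -0.09], [0.849, -0.191, -0.492], [-0.5, 0.007, -0.866]]
force: [0.9, -0.1, 0.1]
opening: 0.846
grasp_force: 0.0
```

>>> {"method": "send_rows", "body": {
  "moves": [
    [0,0,0,0,0,0],
    [0,0,0,0,0,0],
    [0,0,0,0,0,0],
    [0,0,0,0,0,0]
  ],
  "grip": 0
}}

```text
time_s: 31.7
position: [0.4403, -0.255, 0.0147]
tcp_rot: [[0.168, 0.982, -0.088], [0.85, -0.19, -0.492], [-0.5, 0.007, -0.866]]
force: [1.0, 2.7, 5.2]
opening: 0.616
grasp_force: 29.9
```

```bash
cat > r2.py <<'E'
from h import *
a=np.array((.194,.981))
s=readout.read_state(); Rm=np.array(s['tcp_rot']); G=np.array(s['position'])-.019*Rm[:,2]; print('grasp',G)
dest=np.array([.675,-.17,.19])
def P(f): R=pose(a,30,1,90*f); return (tcp(np.array([.441,-.245,.19])*(1-f)+dest*f,R),R)
go(*[P(f) for f in (0,.2,.4,.6,.8,1)]); R=pose(a,30,1,90); go((tcp([*dest[:2],.09],R),R),(tcp([*dest[:2],.073],R),R))
E
python3 r2.py
```

```text
grasp [ 0.4419494  -0.24565671  0.03119378]
[-0.316, -0.0, -0.551, 0.006, 0.0, 0.0] rows>= 3.2
[-0.21, 0.172, -0.601, 0.006, 0.2, 0.001] rows>= 3.3
[-0.107, 0.345, -0.658, 0.005, 0.4, 0.002] rows>= 4.2
[-0.007, 0.517, -0.721, 0.005, 0.6, 0.003] rows>= 6.3
[0.086, 0.69, -0.788, 0.005, 0.8, 0.004] rows>= 8.4
[0.172, 0.863, -0.858, 0.004, 1.0, 0.004] rows>= 10.5
[0.372, 0.86, -0.511, 0.004, 1.0, 0.004] rows>= 10.5
[0.406, 0.859, -0.452, 0.004, 1.0, 0.004] rows>= 10.5
```

>>> {"method": "send_rows", "body": {
  "moves": [
    [-0.06,0,-0.1,0,0,0],
    [-0.13,0,-0.22,0,0,0],
    [-0.2,0,-0.35,0,0,0],
    [-0.26,0,-0.46,0,0,0],
    [-0.31,0,-0.54,0,0,0],
    [-0.316,0,-0.55,0,0,0],
    [-0.316,0,-0.55,0,0,0]
  ]
}}

```text
time_s: 32.4
position: [0.4384, -0.2543, 0.1724]
tcp_rot: [[0.169, 0.982, -0.09], [0.85, -0.191, -0.491], [-0.499, 0.006, -0.866]]
force: [0.2, 0.6, -4.0]
opening: 0.62
grasp_force: 29.9
```

```bash
python3 r2.py
```

```text
grasp [ 0.44006564 -0.24497324  0.18889741]
[-0.002, 0.003, -0.004, 0.004, -0.0, -0.0] rows>= 0.0
[0.104, 0.175, -0.054, 0.004, 0.2, 0.0] rows>= 2.1
[0.208, 0.348, -0.111, 0.004, 0.4, 0.001] rows>= 4.2
[0.307, 0.52, -0.174, 0.004, 0.6, 0.002] rows>= 6.3
[0.401, 0.693, -0.242, 0.004, 0.8, 0.002] rows>= 8.4
[0.487, 0.865, -0.312, 0.004, 1.0, 0.003] rows>= 10.5
[0.687, 0.863, 0.035, 0.004, 1.0, 0.003] rows>= 10.5
[0.721, 0.862, 0.094, 0.004, 1.0, 0.003] rows>= 10.5
```

>>> {"method": "send_rows", "body": {
  "moves": [
    [0.03,0.05,-0.015,0,0.06,0],
    [0.065,0.11,-0.035,0,0.13,0],
    [0.104,0.175,-0.054,0,0.2,0],
    [0.14,0.23,-0.072,0,0.265,0],
    [0.173,0.29,-0.092,0,0.333,0],
    [0.208,0.348,-0.111,0,0.4,0],
    [0.24,0.405,-0.132,0,0.465,0],
    [0.273,0.46,-0.152,0,0.533,0],
    [0.307,0.52,-0.174,0,0.6,0],
    [0.34,0.577,-0.196,0,0.665,0],
    [0.37,0.635,-0.219,0,0.733,0],
    [0.4,0.693,-0.242,0,0.8,0]
  ]
}}

```text
time_s: 33.6
position: [0.6302, -0.173, 0.1728]
tcp_rot: [[0.142, 0.982, 0.129], [0.727, -0.191, 0.66], [0.672, 0.0, -0.74]]
force: [-0.1, 0.1, -2.7]
opening: 0.617
grasp_force: 29.9
```

```bash
python3 r2.py|tail -3
```

```text
[0.104, 0.174, 0.052, -0.001, 0.197, 0.001] rows>= 2.1
[-0.165, 0.174, 0.348, -0.001, 0.197, 0.001] rows>= 2.1
[-0.211, 0.174, 0.399, -0.001, 0.197, 0.001] rows>= 2.4
```

>>> {"method": "send_rows", "body": {
  "moves": [
    [0.04,0.06,0.02,0,0.07,0],
    [0.08,0.12,0.04,0,0.14,0],
    [0.104,0.174,0.052,0,0.197,0],
    [0.1,0.174,0.06,0,0.197,0],
    [0.05,0.174,0.11,0,0.197,0],
    [-0.02,0.174,0.19,0,0.197,0],
    [-0.09,0.174,0.27,0,0.197,0],
    [-0.14,0.174,0.325,0,0.197,0],
    [-0.165,0.174,0.348,0,0.197,0],
    [-0.165,0.174,0.348,0,0.197,0]
  ]
}}

```text
time_s: 34.6
position: [0.6786, -0.154, 0.0823]
tcp_rot: [[0.094, 0.982, 0.166], [0.495, -0.191, 0.848], [0.864, 0.003, -0.503]]
force: [-0.1, -0.1, -2.5]
opening: 0.623
grasp_force: 29.9
```

```bash
python3 r2.py|tail -2; python3 - <<'E'
from h import *
s,im,d,c=cap('side'); cv2.imwrite('pics/b2.png',cv2.resize(im[120:300,300:500],(667,600))[:,:,::-1])
E
```

```text
[-0.006, -0.002, 0.004, -0.001, 0.003, 0.003] rows>= 0.0
[-0.065, -0.002, 0.038, -0.001, 0.003, 0.003] rows>= 0.4
```

View pics/b2.png

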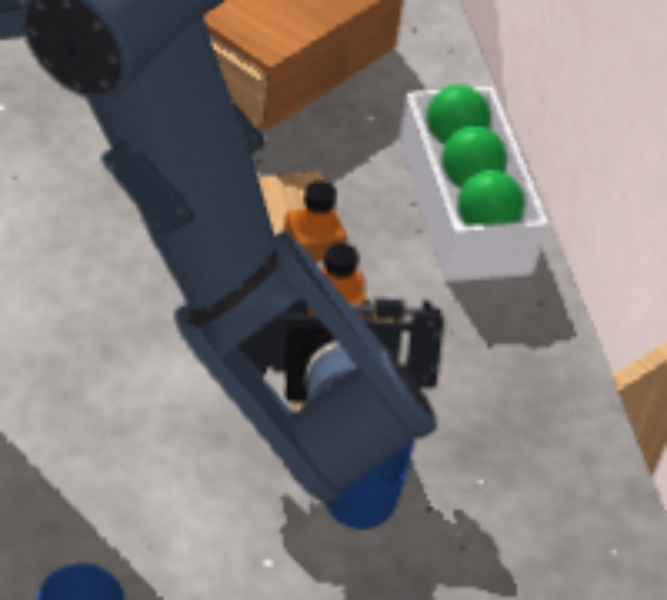

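>>> {"method": "send_rows", "body": {
  "moves": [
    [-0.03,0,0.018,0,0,0],
    [-0.055,0,0.032,0,0,0],
    [-0.065,0,0.038,0,0,0],
    [-0.072,0,0.042,0,0,0],
    [-0.08,0,0.046,0,0,0],
    [-0.08,0,0.046,0,0,0]
  ]
}}

```text
time_s: 35.25
position: [0.6794, -0.1545, 0.0605]
tcp_rot: [[0.092, 0.982, 0.167], [0.496, -0.191, 0.847], [0.864, 0.005, -0.504]]
force: [-1.0, -0.4, -2.5]
opening: 0.621
grasp_force: 29.9
```

>>> {"method": "send_rows", "body": {
  "moves": [
    [-0.006,0,0.003,0,0,0],
    [-0.012,0,0.006,0,0,0],
    [-0.012,0,0.006,0,0,0]
  ]
}}

```text
time_s: 35.55
position: [0.6793, -0.1547, 0.0572]
tcp_rot: [[0.092, 0.982, 0.167], [0.496, -0.191, 0.847], [0.864, 0.005, -0.504]]
force: [0.2, 1.0, -3.2]
opening: 0.614
grasp_force: 29.9
```

>>> {"method": "send_rows", "body": {
  "moves": [
    [-0.004,0,0.0025,0,0,0],
    [-0.008,0,0.005,0,0,0],
    [-0.008,0,0.005,0,0,0]
  ]
}}

```text
time_s: 35.85
position: [0.6796, -0.1547, 0.0557]
tcp_rot: [[0.091, 0.982, 0.168], [0.495, -0.191, 0.848], [0.864, 0.006, -0.503]]
force: [-0.5, 0.6, -0.1]
opening: 0.617
grasp_force: 29.9
```

>>> {"method": "send_rows", "body": {
  "moves": [
    [-0.003,0,0.0015,0,0,0],
    [-0.003,0,0.0015,0,0,0]
  ]
}}

```text
time_s: 36.05
position: [0.6796, -0.1548, 0.0557]
tcp_rot: [[0.09, 0.982, 0.168], [0.494, -0.191, 0.848], [0.865, 0.006, -0.502]]
force: [-1.6, -1.8, 4.3]
opening: 0.617
grasp_force: 29.9
```

>>> {"method": "send_rows", "body": {
  "moves": [
    [0,0,0,0,0,0],
    [0,0,0,0,0,0],
    [0,0,0,0,0,0],
    [0,0,0,0,0,0],
    [0,0,-0.1,0,0,0],
    [0,0,-0.2,0,0,0],
    [0,0,-0.32,0,0,0],
    [0.1,0,-0.4,0,0,0],
    [0.25,0,-0.4,0,0,0],
    [0.4,0,-0.4,0,0,0],
    [0.4,0,-0.4,0,0,0]
  ],
  "grip": 0.85
}}

```text
time_s: 37.15
position: [0.6736, -0.1885, 0.1962]
tcp_rot: [[0.084, 0.982, 0.169], [0.499, -0.188, 0.846], [0.863, 0.013, -0.506]]
force: [1.3, -0.1, 0.1]
opening: 0.848
grasp_force: 0.0
```

```bash
python3 up.py 2>/dev/null; python3 -c "
from h import *
R=down(-11)
go(([.6,-.25,.3],None),([.46,-.2,.3],R))"
```

```text
top [319, 117, 19, 23, 352] zmax 0.152 cap [ 0.676 -0.053  0.146] body [ 0.652 -0.053  0.065] [0.055 0.061 0.059]
top [352, 117, 20, 23, 345] zmax 0.154 cap [ 0.674 -0.167  0.146] body [ 0.65  -0.155  0.061] [0.062 0.047 0.059]
side [392, 174, 11, 15, 73] zmax 0.155 cap [ 0.68  -0.057  0.147] body [nan nan nan] 
[0.228, -0.234, -0.472, 0.0, 0.0, 0.0] rows>= 2.9
[0.277, -0.822, -0.397, 0.003, -0.663, 0.003] rows>= 6.9
```

Both bottles stand. I'll move clear and do a final check.

>>> {"method": "send_rows", "body": {
  "moves": [
    [0.1,-0.1,-0.2,0,0,0],
    [0.23,-0.23,-0.45,0,0,0],
    [0.24,-0.35,-0.44,0,-0.08,0],
    [0.25,-0.45,-0.43,0,-0.17,0],
    [0.26,-0.55,-0.42,0,-0.26,0],
    [0.27,-0.65,-0.41,0,-0.35,0],
    [0.27,-0.75,-0.4,0,-0.44,0],
    [0.27,-0.82,-0.4,0,-0.53,0],
    [0.27,-0.82,-0.4,0,-0.6,0],
    [0.27,-0.82,-0.4,0,-0.66,0],
    [0.27,-0.82,-0.4,0,-0.66,0]
  ]
}}

```text
time_s: 38.35
position: [0.4595, -0.1999, 0.2977]
tcp_rot: [[0.187, 0.982, 0.004], [0.982, -0.187, 0.006], [0.007, 0.003, -1.0]]
force: [1.1, 0.2, -0.4]
opening: 0.85
grasp_force: 0.0
```

```bash
python3 up.py 2>/dev/null; python3 - <<'E'
from h import *
s,im,d,c=cap('side'); s,t,d,c=cap('top')
o=np.concatenate([cv2.resize(im,(400,250)),cv2.resize(t,(400,250))],1); cv2.imwrite('pics/fin.png',o[:,:,::-1])
E
```

```text
top [319, 117, 19, 23, 355] zmax 0.151 cap [ 0.676 -0.053  0.146] body [ 0.652 -0.051  0.06 ] [0.054 0.061 0.059]
top [352, 117, 20, 23, 362] zmax 0.15 cap [ 0.673 -0.167  0.147] body [ 0.65  -0.159  0.063] [0.063 0.062 0.059]
side [383, 174, 26, 59, 968] zmax 0.155 cap [ 0.675 -0.158  0.146] body [ 0.666 -0.153  0.064] [0.064 0.172 0.06 ]
```

View pics/fin.png

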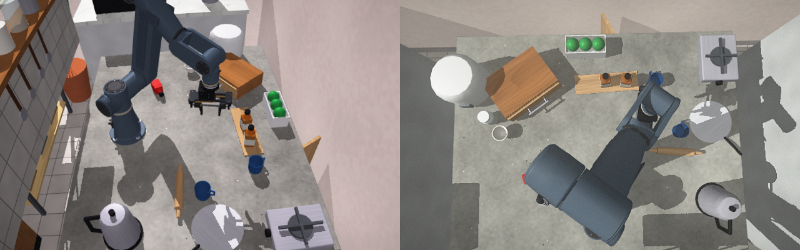

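Both bottles stand on the board, the drawer is shut and the arm is clear. No third amber bottle is visible in either view.

```bash
python3 -c "
from rig import ticket
print(ticket.hand_in())"
```

```text
the job is handed in; nothing more can be done
None
```

The job is handed in (no verdict was returned): both amber bottles present stand upright on the board, and the tongs and turner are in the fully shut drawer.

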